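Hang the drip tray under the beer tap and stand a tumbler on it

ROBOT

A 7-joint arm with a two-finger parallel gripper is mounted at the origin on the work surface. World frame = base frame: x ahead of the robot, y to its left, z up, the work surface at z = 0. Lengths are in m, angles in degrees, forces in N, time in s.
With the tool pointing down it reaches from about 0.375 to 0.925 m from the base axis. Payload 3.1 kg.
Tool frame: the origin (TCP) lies on the front face of the gripper's body, between the roots of the fingers; the fingertips stand 73 mm ahead of it and the grasp point (between the pads) lies env.tcp_to_grasp ahead of it (env.tcp_to_grasp is the distance from the TCP to the grasp point, in m); z points along the fingers, y is the direction in which the jaws open and shut (so a half turn about z gives the same grasp; the last joint's range is limited). The gripper opens to 85 mm and grips with 20 to 120 N. Pads are 22 mm wide; open, the fingers measure 114 mm over their backs; the gripper's body (76 mm by 85 mm) begins 54 mm behind the grasp point. The pads swing forward as they close: fully open they stand 13 mm farther back than shut.
Start: joints at [61.547, 21.939, 2.515, 91.553, -1.026, 66.532, -2.859], TCP at [0.252, -0.599, 0.304] pointing down, gripper open.
Joint ranges: [-149.38, 149.38], [-23.57, 123.04], [-84.95, 90], [0, 143.3], [-89.99, 269.99], [3.08, 112.72], [-163.45, 163.45]. Speed limits (degrees/s): [159.86, 159.86, 180, 180, 180, 180, 180].

INTERFACE

Orientations are given as [roll, pitch, yaw] about the fixed x, y, z axes, in that order (R = Rz(yaw) Ry(pitch) Rx(roll)).
In Python, from workcell import env gives the robot as it stands.
- The arm moves only by the tool jog_arm, never from a script. Its argument "deltas" is a list of rows, each an object with "offset": the shift along the tool's x, y, z in mm, a list of three; "angular": the turn, a rotation vector about the tool's x, y, z in degrees, a list of three; "hand": the closure, from -1 (fully open) to 1 (shut), so that 0 is half open. A call has 1 to 10 rows; each row shifts and turns the commanded pose from where the row before left it, along the tool's axes as they then stand; what a row does not reach is not made up. A row lasts 1/10 s, in which the tool goes at most 50 mm and 8.59 degrees, less where a joint would pass 70% of its speed; a pose out of reach is approached as far as the arm can. A call is refused whole if a number of a shift passes 50 or a number of a turn 8.59, either way. A call with a gripper value outside its range is refused whole. The fingers move at their own pace and stop on an object; "newtons" is the grip in N (left out, the last holds). Time passes only in rows, so rows that do not move let the fingers close. It gives the time, the measured TCP pose, the force and the opening at its end, in the units of the state.
- env.state(): the state, without advancing time (a new reading comes with each control period).
- env.grab_frame(name): name is "scene" or "top"; returns the picture (420x560x3 uint8, red, green, blue); there is no depth.
- env.calibration(name): a dict with "fx", "fy", "cx", "cy" (pixels), "eye" and "rotation" of the camera in the world. Camera axes: x right, y up, looking along -z (the intrinsics and any distortion apply to the point x, -y, -z); pixel columns grow to the right and rows downward; lengths in m; the calibration is good to about 2 mm. A picture is of the moment at which its call begins. calibration takes no time and is no camera call.
- env.hand_in(): hands the job in, once; it reports no verdict.
The state is a dict: "time_s": time; "qpos": joint angles; "joint_vel": joint speeds; "tau": joint torques, N m; "eef_pos": TCP position; "tool_rot": TCP orientation; "ft_force": force on the tool from outside, world axes, zero at the start; "moment": the same for the moment, N m; "opening": opening from 0.0 (shut) to 1.0 (fully open).
Only numpy, scipy, OpenCV 4.12 (cv2) and the standard library are available. Lean on these libraries where they do the work, as an engineer would, in place of code of your own. Each camera call takes 0.05 s, during which the arm holds its last target.

TASK

Get the beer tap ready to pour: take the washed drip tray from the wooden drainer and hang it on the front of the cooler, under the tap: tip its front up, hook its angled rear strip over the cleat, then let the front down so that its feet swing in under the keeper rail and it hangs level, fully home and centred. Then stand the white tumbler upright on the tray's grid right under the spout. Do not knock the tap handle, and leave the tin, the dish and the spanner where they are.

Things in the scene. Friction and masses are not known exactly. Their poses are not given: they have to be found in the camera images.
- cleat (a point): Middle of the free upper edge of the cleat, a steel strip 156 mm long, 4 thick, on the cooler's dark front, rising up and outward 35 deg from vertical with a V slot behind it. It is 160 mm above the table, 26 mm out from the front face. Axes: x into the cooler, square to its front; y along the cleat; z up. The cooler (steel box 200 wide, 340 deep, 370 high) stands at varying yaw.
- keeper (a point): Middle of the front face of the keeper rail below the cleat: 20 mm deep out from the cooler's front, 156 long, 82 to 98 mm above the table; axes as cleat. It keeps a hung tray from lifting off level. The tray's feet must pass in front of it and swing in below it, so the tray must be tipped front-up (about 25 deg) while its strip goes down behind the cleat.
- spout (a point): Middle of the tap's outlet: a 17 mm nozzle pointing down, 250 mm above the table, 72 mm out from the cooler's front, midway along the cleat; axes as cleat. The tap body above it (32 mm thick, 312 mm high) reaches 84 mm out; the handle stands on it, up to 455 mm.
- tap_handle (a joint): The tap's black upright handle, hinged at its foot: 0 is shut (as at the start), positive leans out from the cooler. It moves easily if knocked.
- tray_lip (a point): Grip point of the loose steel drip tray (0.22 to 0.36 kg, centre of mass 88 mm further in x): on its folded front flange, 160 mm wide, 4 thick, 46 long, sloping up and outward 40 deg from the tray's vertical; in mid-thickness, 16 mm from the free edge. Axes: x from flange to back plate, y along the flange, z up. The tray's underside is 50.5 mm below this point.
- tray_strip (a point): Middle of the lower free edge of the tray's angled rear strip (152 long, 4 thick, 34 wide), sloping from the back plate's top down and backward, 35 deg from vertical. Tray axes; 153.8 mm in x and 33.7 mm in z from tray_lip. Home: 16 mm further in (x of cleat) than the cleat point and 16 mm below it, strip flat on the cleat's rear side, tray level, feet on the cooler's front.
- tray_grid (a point): Middle of the tray's slotted grid, on its top face, where the tumbler stands (109 by 155 mm, walls 28 mm high round it); tray axes; 74.8 mm in x and 28.5 mm below tray_lip. At the start the tray stands level on a slatted wooden drainer 45 mm high that does not reach under the flange; hung, this face is 82 mm above the table.
- tray_foot (a point): Middle between the rear ends of the tray's two rubber feet (each 24 wide, 14 high, at y +-55), at their top edge; tray axes; 164.3 mm in x and 34.5 mm below tray_lip. The feet stick out 30 mm behind the upright back plate (160 wide, 4 thick, 114 high). Home, they touch the cooler's front 6 mm below the keeper rail.
- tumbler_mid (a point): Centre (half-way up) of the loose white plastic tumbler: open top, 95 mm high, 57 wide at the foot, 67 at the rim, 48 to 84 g. It stands in a row with a flat tin and a dish, both much lower, in any order; the nested stack and the glasses further back are not it. On the hung tray its rim is 73 mm below the spout, so the gripper must lean outward from under the tap.
- tin: Flat-topped metal tin in the row, 72 mm wide, 45 high (origin at its underside): leave it alone.
- dish: Ceramic dish in the row, 86 mm wide, 32 high (origin at its underside): leave it alone.
- spanner: Steel spanner 190 mm long lying flat on the table between cooler and drainer: leave it alone.
Mind the look-alikes: they are no part of the job. What is shaped like the part that bears tray_lip but purple or turquoise is not meant. Leave any orange look-alike of the part that bears tumbler_mid alone.

How it is judged (in metres and radians):
On the way, in this order (a step that is already met when the one before it is completed fails the run):
1. the drip tray hangs level and fully home on the cleat, let go (x of tray_strip in the frame of cleat between 0.01 and 0.022 m and z of tray_strip in the frame of cleat between -0.022 and -0.01 m and y of tray_strip in the frame of cleat between -0.02 and 0.02 m and angle between tray_lip's own z axis and vertical below 0.07 rad and contact force between the fingers and tray below 0.2 N), for 0.2 s.
2. the tumbler stands upright on the tray's grid under the spout, let go (horizontal distance between tumbler_mid and spout below 0.02 m and angle between tumbler_mid's own z axis and vertical below 0.08 rad and z of tumbler_mid in the frame of tray_lip between 0.01 and 0.026 m and contact force between the fingers and anything else below 0.2 N), for 0.2 s.
At the end, for the whole second after the job is handed in: Tray strip home behind the cleat (within 6 mm in depth and height, 20 mm along it), tray level within 4 degrees; tumbler upright within 4.5 degrees on the grid, its axis within 20 mm of the spout; both at rest and let go; tap handle within 0.15 rad of shut (x of tray_strip in the frame of cleat between 0.01 and 0.022 m and z of tray_strip in the frame of cleat between -0.022 and -0.01 m and y of tray_strip in the frame of cleat between -0.02 and 0.02 m and angle between tray_lip's own z axis and vertical below 0.07 rad and horizontal distance between tumbler_mid and spout below 0.02 m and angle between tumbler_mid's own z axis and vertical below 0.08 rad and z of tumbler_mid in the frame of tray_lip between 0.01 and 0.026 m and linear speed of each of tray, tumbler below 0.02 m/s and value of joint tap_handle between -0.15 and 0.15 rad); the robot touches nothing.
It fails at once if the tin, the dish or the spanner is moved by more than 30 mm (distance of any of tin, dish, spanner from where it was at the start of the episode above 0.03 m).
It fails at once if the tap handle is knocked by more than 0.25 rad (value of joint tap_handle above 0.25 rad or value of joint tap_handle below -0.25 rad).
It fails at once if the tumbler is knocked over (angle between tumbler_mid's own z axis and vertical above 0.9 rad).
It also fails if it takes over 72 s, if anything falls off the work surface, if the arm or the gripper's body presses on something with over 40 N, if the wrist force passes 120 N, or if a joint passes its speed limit or range.

## Working session

There is one attempt and no reset: what is moved stays moved. The work goes in short steps, Python scripts to look and compute and a tool call to move; the robot and the scene stay as the last step left them, time stands still between calls to the robot, and variables do not carry over. Pictures are saved under pics/ and viewed, and the job is handed in when it is done.

Besides the shell and the picture viewer there is one more tool, called after ">>>" by a JSON object that holds its "op" and its "data", one argument or row to a line. jog_arm: Moves the arm, as the interface text tells. Its arguments: {"type":"object","properties":{"deltas":{"type":"array","items":{"type":"object","properties":{"offset":{"type":"array","items":{"type":"number"}},"angular":{"type":"array","items":{"type":"number"}},"hand":{"type":"number"}}}},"newtons":{"type":"number"}},"required":["deltas"]}

```bash
ls; mkdir -p pics; python3 - <<'E'
from workcell import env
import cv2
print(env.state()); print(env.tcp_to_grasp)
for n in("scene","top"):
    cv2.imwrite(f"pics/{n}0.png",env.grab_frame(n)[:,:,::-1]); print(env.calibration(n))
E
```

```text
pics
{'time_s': 0.0, 'qpos': array([61.54810394, 21.99126982,  2.5130023 , 91.6489811 , -1.02604595,
       66.53043859, -2.86012837]), 'joint_vel': array([ 0.00557343,  0.00755673,  0.01401551,  0.0834378 , -0.01585155,
       -0.08972862, -0.08784416]), 'tau': array([-3.50529281e-04, -4.33459818e+01,  1.02421302e+00, -2.49511796e+01,
        1.06330248e-02,  1.14928701e-02, -1.03060873e-05]), 'eef_pos': array([ 0.25209259, -0.59831405,  0.3024958 ]), 'tool_rot': array([-1.79852041e+02,  8.07068595e-03,  2.28503046e+01]), 'ft_force': array([-0.12362095, -0.0188329 ,  0.26513415]), 'moment': array([-0.01332766, -0.00439603, -0.03939492]), 'opening': 0.9971313814035432}
0.0539
{'fx': 413.75607417068954, 'fy': 413.75607417068954, 'cx': 288.0161743725925, 'cy': 211.66751805020172, 'eye': array([1.16187921, 0.55488178, 0.90122202]), 'rotation': array([ 51.87330662,  -0.39721285, 127.09145139])}
{'fx': 461.16046775858, 'fy': 461.16046775858, 'cx': 275.2581167737185, 'cy': 207.3275995869582, 'eye': array([0.18708786, 0.02393409, 1.50538826]), 'rotation': array([ 11.88567841,  -0.24666027, -86.51856148])}
```

View pics/scene0.png

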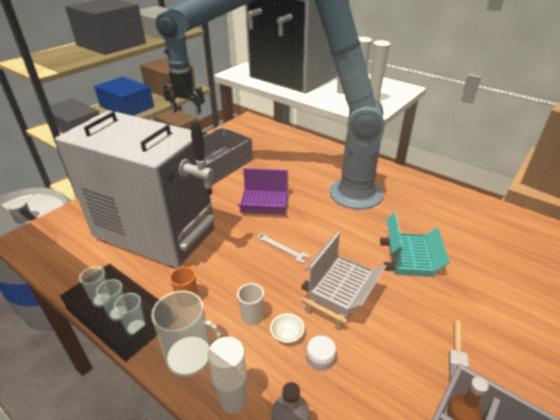

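View pics/top0.png

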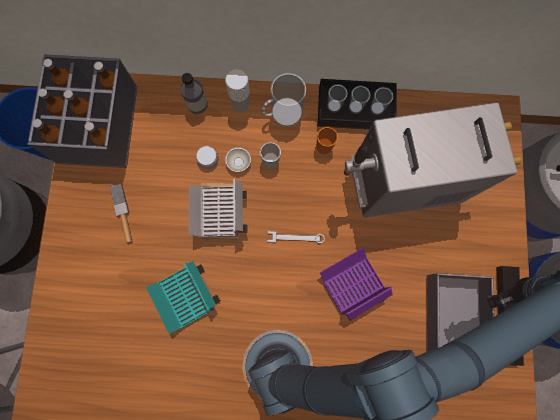

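```bash
cat > h.py <<'E'
import numpy as np, cv2
from scipy.spatial.transform import Rotation as R
from workcell import env
def cam(n):
    c=env.calibration(n); return c, R.from_euler('xyz',c['rotation'],degrees=True).as_matrix()
def proj(n,P):
    c,M=cam(n); p=(np.atleast_2d(P)-c['eye'])@M
    return np.c_[c['cx']+c['fx']*p[:,0]/-p[:,2], c['cy']+c['fy']*-p[:,1]/-p[:,2]]
def ray(n,uv):
    c,M=cam(n); uv=np.atleast_2d(uv)
    d=np.c_[(uv[:,0]-c['cx'])/c['fx'],-(uv[:,1]-c['cy'])/c['fy'],-np.ones(len(uv))]@M.T
    return c['eye'],d
def onz(n,uv,z):
    e,d=ray(n,uv); return e+d*((z-e[2])/d[:,2])[:,None]
def tri(uva,uvb):
    A=[];b=[]
    for n,uv in(("scene",uva),("top",uvb)):
        e,d=ray(n,uv);d=d[0]/np.linalg.norm(d[0]);Q=np.eye(3)-np.outer(d,d);A.append(Q);b.append(Q@e)
    A=np.vstack(A);b=np.hstack(b);x,r,_,_=np.linalg.lstsq(A,b,rcond=None);return x,np.sqrt(r)
def crop(im,x0,y0,x1,y1,k,out):
    cv2.imwrite(out,cv2.resize(im[y0:y1,x0:x1],None,fx=k,fy=k,interpolation=cv2.INTER_CUBIC))
E
python3 - <<'E'
from h import *
s=cv2.imread('pics/scene0.png');t=cv2.imread('pics/top0.png')
crop(t,180,130,300,250,5,'pics/c1.png')
crop(s,220,220,400,370,4,'pics/c2.png')
crop(t,330,95,530,225,4,'pics/c3.png')
crop(s,50,90,230,270,3,'pics/c4.png')
E
```

```text
(no output)
```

View pics/c1.png

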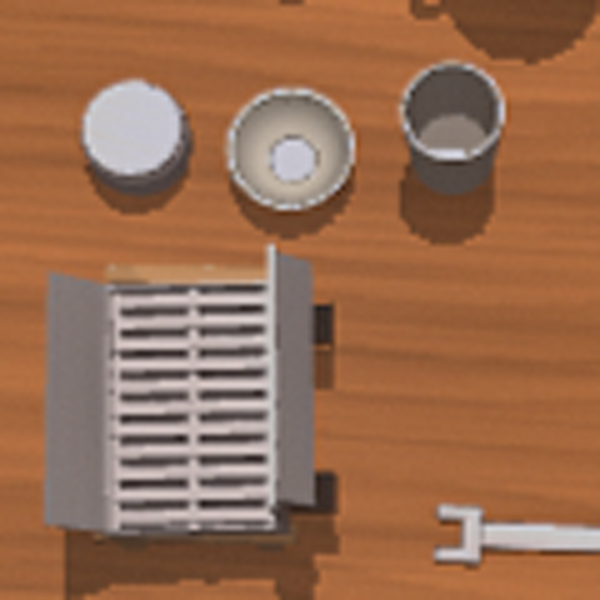

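View pics/c2.png

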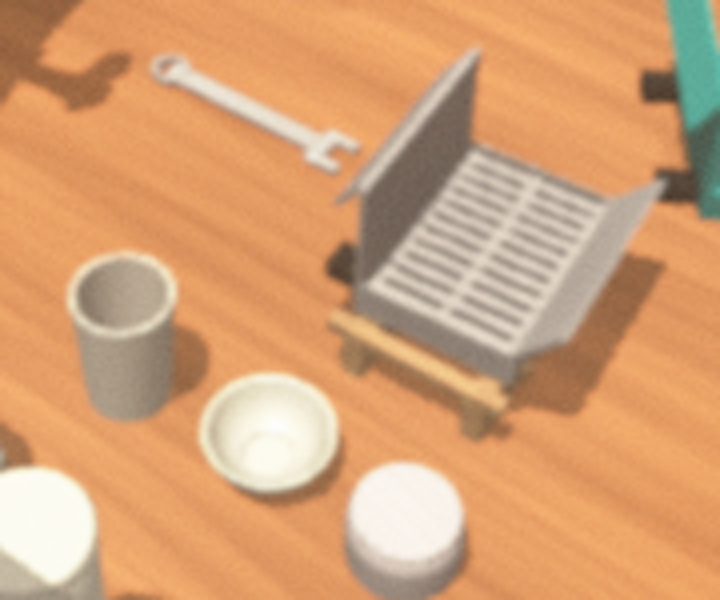

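View pics/c3.png

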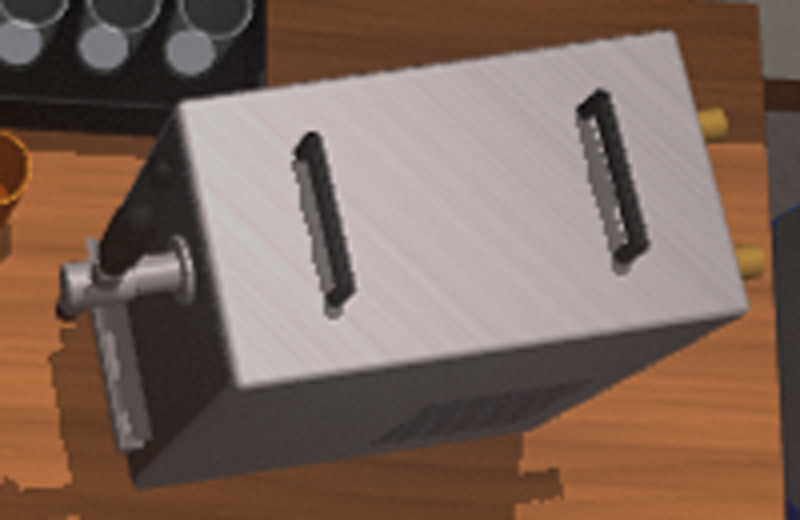

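View pics/c4.png

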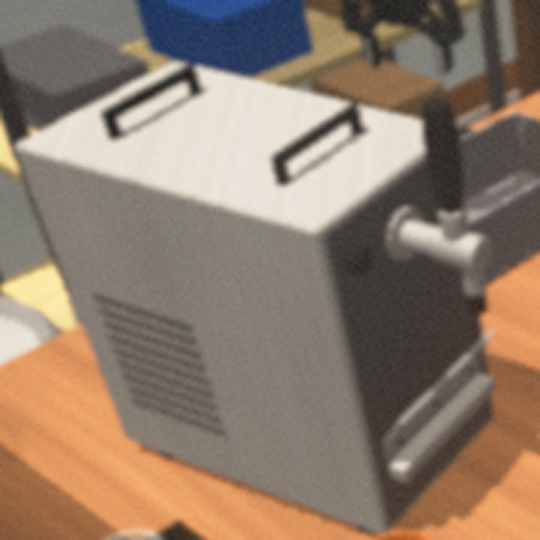

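```bash
cat > fit.py <<'E'
from h import *
from scipy.optimize import least_squares
def u(c,k,o): return ((np.array(c)+.5)/k-.5+np.array(o))
def place(p,L):
    L=np.atleast_2d(L); c,s=np.cos(p[2]),np.sin(p[2])
    return np.c_[p[0]+c*L[:,0]-s*L[:,1],p[1]+s*L[:,0]+c*L[:,1],L[:,2]+(p[3] if len(p)>3 else 0)]
def fit(p0,obs,z=None,f=None):
    def res(p):
        q=np.r_[p,z] if z is not None else p
        return np.concatenate([proj(n,place(q,L))[0]-uv for n,L,uv in obs])
    r=least_squares(res,p0,loss='soft_l1'); print(np.round(r.x,4)); print(np.round(r.fun.reshape(-1,2),1).tolist()); return r.x
if __name__=='__main__':
    # cooler: origin front-face centre at table, x in
    C=lambda c:u(c,4,(330,95)); S=lambda c:u(c,3,(50,90))
    # local y axis: z up, x into cooler(-y world) => y local = world +x
    obs=[('top',[0,.1,.37],C((183,103))),('top',[0,-.1,.37],C((238,387))),('top',[.34,.1,.37],C((676,33))),('top',[.34,-.1,.37],C((745,310))),
     ('top',[-.0,-.1,0.0],C((136,488))),
     ('scene',[0,.1,.37],S((322,237))),('scene',[0,.1,0],S((375,530))),('scene',[.34,.1,.37],S((20,148))),
     ('scene',[0,-.1,.37],S((437,140)))]
    pc=fit([.55,-.25,-1.4],obs,0); print(np.degrees(pc[2]))
    T=lambda c:u(c,5,(180,130)); Q=lambda c:u(c,4,(220,220))
    m=1e-3
    fe=lambda y:[-10.3*m,y*m,12.3*m]; st=lambda y:[153.8*m,y*m,33.7*m]; bp=lambda y:[130.3*m,y*m,63.5*m]
    ft=lambda y:[164.3*m,y*m,-34.5*m]; ro=lambda y:[19.3*m,y*m,-23*m]
    obs=[('top',fe(80),T((49,274))),('top',fe(-80),T((45,525))),('top',st(76),T((313,263))),('top',st(-76),T((313,506))),
     ('top',bp(80),T((269,246))),('top',ft(67),T((332,305))),('top',ft(43),T((332,345))),
     ('scene',fe(-80),Q((665,183))),('scene',fe(80),Q((570,345))),('scene',st(76),Q((340,200))),('scene',bp(80),Q((358,192))),('scene',bp(-80),Q((475,50))),('scene',ft(67),Q((330,262)))]
    pt=fit([.45,.25,-1.57],obs,.0955); print(np.degrees(pt[2]))
    fit([.45,.25,-1.57,.0955],obs)
    # tumbler
    obs=[]
    for n,uv,z in(('top',T((454,110)),.095),('scene',Q((124,293)),.095)): print('rim',onz(n,uv,z))
    print('foot',onz('top',T((452,137)),.003))
    np.save('pc.npy',pc);np.save('pt.npy',pt)
E
python3 fit.py
```

```text
[ 0.5815 -0.2305 -1.3591]
[[-1.8, -1.7], [-0.3, 0.5], [0.8, -2.1], [3.0, 0.5], [-2.1, 1.8], [-3.4, -1.3], [3.2, 8.0], [-4.7, -1.0], [5.9, -4.0]]
-77.86797251887506
[ 0.459   0.2916 -1.4862]
[[-0.1, -0.1], [-0.1, 0.4], [-0.9, 0.5], [-0.4, 0.6], [-0.5, 0.2], [0.0, 0.2], [0.1, -0.6], [-0.7, -0.2], [-1.9, -0.6], [-1.8, 1.7], [1.4, 0.0], [1.2, -0.1], [-1.7, 0.3]]
-85.15334844278546
[ 0.4591  0.2916 -1.4864  0.0961]
[[-0.2, -0.1], [-0.1, 0.4], [-0.9, 0.4], [-0.5, 0.6], [-0.6, 0.1], [0.0, 0.1], [0.1, -0.7], [-0.6, -0.3], [-1.9, -0.7], [-1.8, 1.6], [1.4, -0.1], [1.2, -0.2], [-1.7, 0.2]]
rim [[0.66508381 0.06253904 0.095     ]]
rim [[0.66132804 0.06518739 0.095     ]]
foot [[0.67692359 0.06520412 0.003     ]]
```

```bash
python3 - <<'E'
from h import *
s=cv2.imread('pics/scene0.png');t=cv2.imread('pics/top0.png')
crop(t,335,135,395,215,9,'pics/c5.png')
crop(s,165,150,235,270,6,'pics/c6.png')
E
```

```text
(no output)
```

View pics/c5.png

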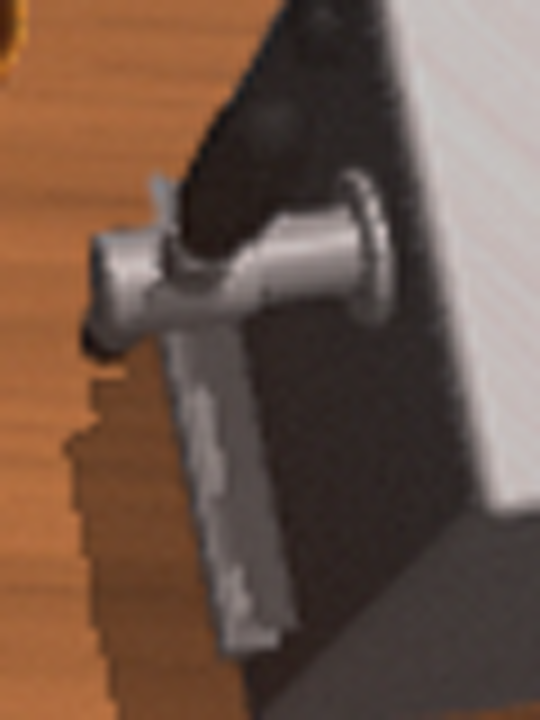

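View pics/c6.png

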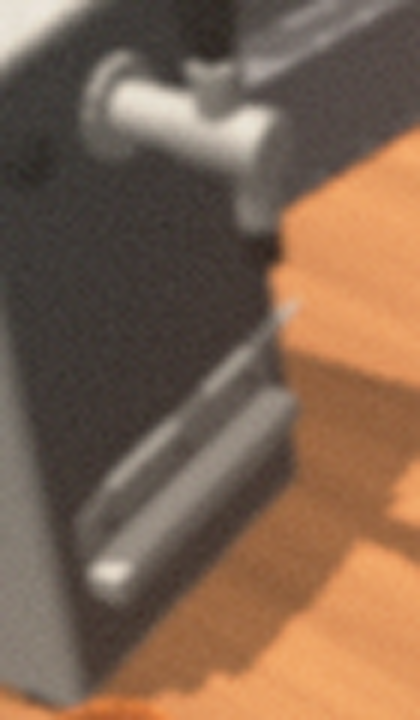

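```bash
cat > fit2.py <<'E'
from fit import *
A=lambda c:u(c,9,(335,135)); B=lambda c:u(c,6,(165,150))
a=onz('top',A((154,178)),.160)[0]; b=onz('top',A((222,655)),.160)[0]
print(a,b,np.linalg.norm(a-b),np.degrees(np.arctan2(*(a-b)[1::-1]))-90)
m=1e-3
obs=[('top',[-26*m,78*m,.160],A((154,178))),('top',[-26*m,-78*m,.16],A((222,655))),
 ('scene',[-26*m,78*m,.160],B((85,507))),('scene',[-26*m,-78*m,.160],B((297,301))),
 ('scene',[-20*m,-78*m,.098],B((293,392))),('scene',[-20*m,78*m,.098],B((128,566))),
 ('scene',[-72*m,0,.25],B((265,258)))
 ]
C=lambda c:u(c,4,(330,95)); S=lambda c:u(c,3,(50,90))
obs+=[('top',[0,.1,.37],C((183,103))),('top',[0,-.1,.37],C((238,387))),('top',[.34,.1,.37],C((676,33))),('top',[.34,-.1,.37],C((745,310)))]
p=fit([.58,-.23,-1.36],obs,0);print(np.degrees(p[2]))
for n in('scene','top'): 
  p1=fit([.58,-.23,-1.36],[o for o in obs if o[0]==n],0);print(n,np.degrees(p1[2]))
np.save('pc.npy',p)
pt=np.load('pt.npy')
import sys
im={n:cv2.resize(cv2.imread(f'pics/{n}0.png'),None,fx=4,fy=4,interpolation=cv2.INTER_CUBIC) for n in('scene','top')}
def dr(n,P,c):
    q=(proj(n,P)+.5)*4-.5; cv2.polylines(im[n],[np.round(q).astype(int)],False,c,1,cv2.LINE_AA)
for n in im:
    dr(n,place(np.r_[p,0],[[-26*m,78*m,.16],[-26*m,-78*m,.16]]),(0,0,255))
    dr(n,place(np.r_[p,0],[[-20*m,78*m,.098],[-20*m,-78*m,.098],[-20*m,-78*m,.082],[-20*m,78*m,.082],[-20*m,78*m,.098]]),(0,255,0))
    dr(n,place(np.r_[p,0],[[-72*m,0,.25],[0,0,.25]]),(255,0,0))
    dr(n,place(np.r_[p,0],[[0,.1,.37],[0,-.1,.37],[.34,-.1,.37],[.34,.1,.37],[0,.1,.37],[0,.1,0],[0,-.1,0],[0,-.1,.37]]),(255,255,0))
cv2.imwrite('pics/o1.png',im['scene'][560:1100,200:960]);cv2.imwrite('pics/o2.png',im['top'][380:900,1320:2100])
E
python3 fit2.py
```

```text
[ 0.64975981 -0.18777573  0.16      ] [ 0.48550868 -0.21470475  0.16      ] 0.16644399366032894 -80.68917697537294
[ 0.5779 -0.2301 -1.3544]
[[0.0, 0.4], [2.3, -3.4], [3.9, -3.3], [-0.3, 0.3], [0.8, 0.7], [-1.7, 2.8], [0.3, 0.5], [-2.2, -0.5], [-0.3, 1.8], [0.3, -1.4], [2.9, 1.2]]
-77.60222215148814
[ 0.5767 -0.2327 -1.3607]
[[3.4, -4.0], [-0.5, -0.2], [0.6, 0.2], [-2.2, 2.2], [-0.1, 0.0]]
scene -77.96375730917386
[ 0.5781 -0.2289 -1.3576]
[[-0.3, 0.3], [1.9, -3.4], [-2.5, -0.6], [-0.9, 1.7], [0.1, -1.1], [2.4, 1.5]]
top -77.7840387160133
```

View pics/o1.png

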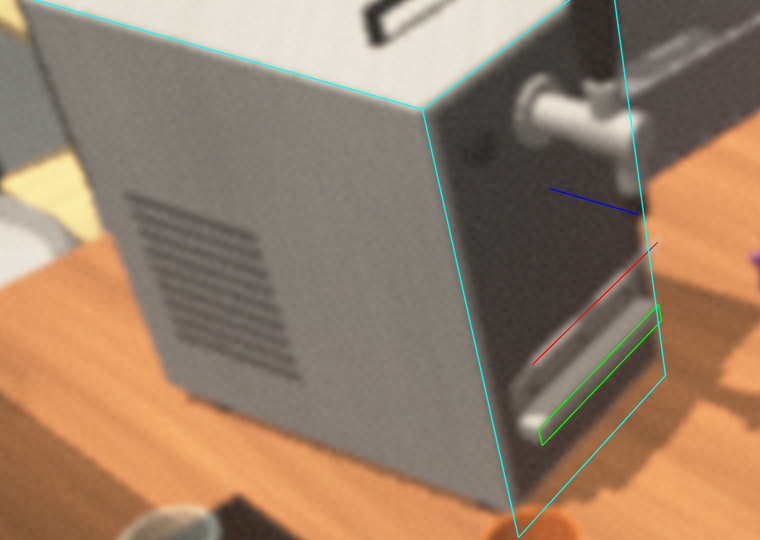

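View pics/o2.png

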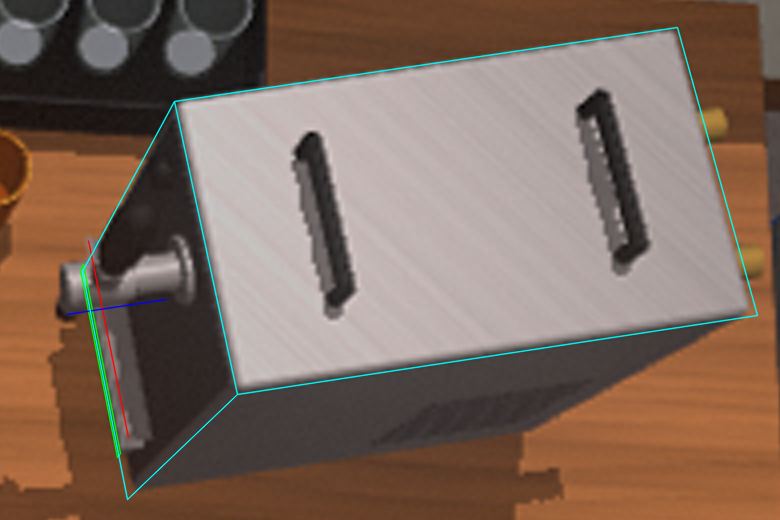

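```bash
cat > fit3.py <<'E'
from fit import *
A=lambda c:u(c,9,(335,135)); B=lambda c:u(c,6,(165,150))
C=lambda c:u(c,4,(330,95)); S=lambda c:u(c,3,(50,90))
m=1e-3
obs=[('top',[-26*m,78*m,.160],A((154,178))),('top',[-20*m,-78*m,.085],A((224,655))),
 ('scene',[-26*m,-78*m,.160],B((297,301))),
 ('scene',[-20*m,-78*m,.098],B((293,392))),
 ('scene',[-72*m,0,.25],B((265,258))),
 ('scene',[-20*m,78*m,.098],B((125,566))),
 ('scene',[0,.1,.37],S((322,237))),('scene',[.34,.1,.37],S((20,148))),
 ('top',[0,.1,.37],C((181,103))),('top',[0,-.1,.37],C((238,389))),('top',[.34,.1,.37],C((676,31))),('top',[.34,-.1,.37],C((747,312)))]
p=fit([.58,-.23,-1.36],obs,0);print(np.degrees(p[2]))
for n in('scene','top'): 
  p1=fit([.58,-.23,-1.36],[o for o in obs if o[0]==n],0);print(n,np.degrees(p1[2]))
np.save('pc.npy',p)
E
python3 fit3.py
```

```text
[ 0.5773 -0.2298 -1.3514]
[[-0.1, 0.6], [-0.5, 1.6], [-0.1, 0.2], [1.0, 0.6], [0.6, 0.4], [-0.9, 2.8], [-1.5, -1.8], [-3.7, -1.0], [-1.9, -0.2], [-0.3, 1.5], [0.0, -1.0], [2.3, 0.5]]
-77.4283850183838
[ 0.5751 -0.2298 -1.3444]
[[0.3, -0.3], [1.3, 0.2], [1.3, -0.1], [-0.2, 2.4], [-0.6, -2.2], [-3.4, -0.9]]
scene -77.02865986353831
[ 0.5797 -0.2302 -1.3574]
[[0.2, -0.2], [-0.5, 0.9], [-1.5, -1.1], [-0.4, 0.6], [0.6, -1.2], [2.4, 0.4]]
top -77.77121045300477
```

```bash
cat > plan.py <<'E'
from h import *
import json
G=np.array([0,0,.0539])
def toolR(yaw,tilt):
    # tool x = local y(left of heading), y: jaw; z points down and along heading by tilt(deg from vertical). heading yaw deg
    h=np.array([np.cos(np.radians(yaw)),np.sin(np.radians(yaw)),0]);k=np.array([0,0,1.]);t=np.radians(tilt)
    z=np.sin(t)*h-np.cos(t)*k; y=np.cos(t)*h+np.sin(t)*k
    return np.c_[np.cross(y,z),y,z]
def cur():
    s=env.state(); return s['eef_pos'],R.from_euler('xyz',s['tool_rot'],degrees=True).as_matrix(),s
def rows(start,poses,n,hand,dp=1,da=1):
    """poses: list of (grasp point pos, R); n rows each. rows printed; returns final (p,R)"""
    p,M=start; out=[]
    for (g,Mt),k in zip(poses,n):
        g0=p+M@G; rv=R.from_matrix(M.T@Mt).as_rotvec(); M0=M.copy()
        for i in range(1,k+1):
            Mi=M0@R.from_rotvec(rv*i/k).as_matrix(); gi=g0+(np.array(g)-g0)*i/k; pi=gi-Mi@G
            o=np.round(M.T@(pi-p)*1000,dp); a=np.round(np.degrees(R.from_matrix(M.T@Mi).as_rotvec()),da)
            if np.abs(o).max()>50 or np.linalg.norm(o)>50 or np.linalg.norm(a)>8.5: print('TOO FAST',i,o,a)
            p=p+M@(o/1000); M=M@R.from_rotvec(np.radians(a)).as_matrix()
            out.append({"offset":[round(float(v),dp)+0 for v in o],"angular":[round(float(v),da)+0 for v in a],"hand":hand})
    for i in range(0,len(out),10): print(json.dumps(out[i:i+10],separators=(',',':')))
    print('end',np.round(p,4),'grasp',np.round(p+M@G,4)); return p,M
E
python3 - <<'E'
from plan import *
p,M,s=cur()
pt=np.load('pt.npy'); yaw=np.degrees(pt[2]); Rt=toolR(yaw,40); lip=np.array([pt[0],pt[1],.0955])
R0=toolR(yaw,0)
g=lambda x,y,z:np.array([x,y,z])
pre=lip-Rt[:,2]*.07
print(lip,pre,yaw)
rows((p,M),[(g(.34,-.35,.30),M),(g(.41,-.10,.30),R0),(pre+g(0,0,.06),Rt),(pre,Rt)],[6,7,10,3],-0.3,0,1)
E
```

```text
[0.45898203 0.29156355 0.0955    ] [0.45518043 0.3363978  0.14912311] -85.15334844278546
[{"offset":[30.0,-32.0,-8.0],"angular":[0.0,0.0,0.0],"hand":-0.3},{"offset":[29.0,-33.0,-9.0],"angular":[0.0,0.0,0.0],"hand":-0.3},{"offset":[30.0,-32.0,-8.0],"angular":[0.0,0.0,0.0],"hand":-0.3},{"offset":[29.0,-33.0,-9.0],"angular":[0.0,0.0,0.0],"hand":-0.3},{"offset":[30.0,-32.0,-8.0],"angular":[0.0,0.0,0.0],"hand":-0.3},{"offset":[29.0,-33.0,-9.0],"angular":[0.0,0.0,0.0],"hand":-0.3},{"offset":[23.0,-29.0,0.0],"angular":[0.0,0.0,2.6],"hand":-0.3},{"offset":[22.0,-30.0,0.0],"angular":[0.0,0.0,2.5],"hand":-0.3},{"offset":[20.0,-31.0,0.0],"angular":[-0.1,0.0,2.6],"hand":-0.3},{"offset":[19.0,-32.0,0.0],"angular":[0.0,0.0,2.6],"hand":-0.3}]
[{"offset":[18.0,-33.0,0.0],"angular":[0.0,0.0,2.6],"hand":-0.3},{"offset":[16.0,-33.0,0.0],"angular":[0.0,0.0,2.5],"hand":-0.3},{"offset":[15.0,-34.0,0.0],"angular":[0.0,0.0,2.6],"hand":-0.3},{"offset":[8.0,-47.0,9.0],"angular":[-4.0,0.0,0.0],"hand":-0.3},{"offset":[8.0,-47.0,7.0],"angular":[-4.0,0.0,0.0],"hand":-0.3},{"offset":[9.0,-48.0,3.0],"angular":[-4.0,0.0,0.0],"hand":-0.3},{"offset":[8.0,-48.0,0.0],"angular":[-4.0,0.0,0.0],"hand":-0.3},{"offset":[8.0,-47.0,-3.0],"angular":[-4.0,0.0,0.0],"hand":-0.3},{"offset":[8.0,-48.0,-6.0],"angular":[-4.0,0.0,0.0],"hand":-0.3},{"offset":[8.0,-47.0,-9.0],"angular":[-4.0,0.0,0.0],"hand":-0.3}]
[{"offset":[8.0,-46.0,-12.0],"angular":[-4.0,0.0,0.0],"hand":-0.3},{"offset":[9.0,-45.0,-15.0],"angular":[-4.0,0.0,0.0],"hand":-0.3},{"offset":[8.0,-44.0,-18.0],"angular":[-4.0,0.0,0.0],"hand":-0.3},{"offset":[0.0,-13.0,15.0],"angular":[0.0,0.0,0.0],"hand":-0.3},{"offset":[0.0,-13.0,16.0],"angular":[0.0,0.0,0.0],"hand":-0.3},{"offset":[0.0,-13.0,15.0],"angular":[0.0,0.0,0.0],"hand":-0.3}]
end [0.4524 0.3713 0.1902] grasp [0.4554 0.3368 0.1488]
```

>>> {"op": "jog_arm", "data": {
  "deltas": [
    {"offset": [30, -32, -8], "angular": [0, 0, 0], "hand": -0.3},
    {"offset": [30, -32, -8], "angular": [0, 0, 0], "hand": -0.3},
    {"offset": [30, -32, -8], "angular": [0, 0, 0], "hand": -0.3},
    {"offset": [30, -33, -8], "angular": [0, 0, 0], "hand": -0.3},
    {"offset": [30, -33, -8], "angular": [0, 0, 0], "hand": -0.3},
    {"offset": [29, -33, -9], "angular": [0, 0, 0], "hand": -0.3},
    {"offset": [23, -29, 0], "angular": [0, 0, 2.6], "hand": -0.3},
    {"offset": [22, -30, 0], "angular": [0, 0, 2.5], "hand": -0.3},
    {"offset": [20, -31, 0], "angular": [0, 0, 2.6], "hand": -0.3},
    {"offset": [19, -32, 0], "angular": [0, 0, 2.6], "hand": -0.3}
  ]
}}

```text
time_s: 1.1
eef_pos: [0.3812, -0.2052, 0.3525]
tool_rot: [-180.0, 0.0, 12.4]
ft_force: [-0.0, -0.7, -0.6]
opening: 0.65
```

>>> {"op": "jog_arm", "data": {
  "deltas": [
    {"offset": [18, -33, 0], "angular": [0, 0, 2.6], "hand": -0.3},
    {"offset": [16, -33, 0], "angular": [0, 0, 2.5], "hand": -0.3},
    {"offset": [15, -34, 0], "angular": [0, 0, 2.6], "hand": -0.3},
    {"offset": [8, -47, 9], "angular": [-4, 0, 0], "hand": -0.3},
    {"offset": [8, -47, 7], "angular": [-4, 0, 0], "hand": -0.3},
    {"offset": [9, -48, 3], "angular": [-4, 0, 0], "hand": -0.3}
  ]
}}

```text
time_s: 1.7
eef_pos: [0.4249, 0.0435, 0.3239]
tool_rot: [167.8, -0.1, 4.8]
ft_force: [1.4, -0.1, -0.2]
opening: 0.651
```

>>> {"op": "jog_arm", "data": {
  "deltas": [
    {"offset": [8, -48, 0], "angular": [-4, 0, 0], "hand": -0.3},
    {"offset": [8, -47, -3], "angular": [-4, 0, 0], "hand": -0.3},
    {"offset": [8, -48, -6], "angular": [-4, 0, 0], "hand": -0.3},
    {"offset": [8, -47, -9], "angular": [-4, 0, 0], "hand": -0.3},
    {"offset": [8, -46, -12], "angular": [-4, 0, 0], "hand": -0.3},
    {"offset": [9, -45, -15], "angular": [-4, 0, 0], "hand": -0.3},
    {"offset": [8, -44, -18], "angular": [-4, 0, 0], "hand": -0.3},
    {"offset": [0, 0, 0], "angular": [0, 0, 0], "hand": -0.3}
  ]
}}

```text
time_s: 2.5
eef_pos: [0.4488, 0.3793, 0.2408]
tool_rot: [140.1, 0.8, 5.6]
ft_force: [-1.1, -0.9, -0.9]
opening: 0.649
```

```bash
python3 - <<'E'
from plan import *
p,M,s=cur(); print(s['qpos'],s['eef_pos'],s['tool_rot'],s['ft_force'])
pt=np.load('pt.npy'); yaw=np.degrees(pt[2]); Rt=toolR(yaw,40); lip=np.array([pt[0],pt[1],.0955])
rows((p,M),[(lip-Rt[:,2]*.06,Rt),(lip,Rt)],[5,6],-0.3,0,1)
t=env.grab_frame('top')[:,:,::-1]; s=env.grab_frame('scene')[:,:,::-1]
cv2.imwrite('pics/t1.png',t);cv2.imwrite('pics/s1.png',s)
a=cv2.resize(s,(800,600)); cv2.imwrite('pics/s1b.png',a)
E
```

```text
[ -24.34259004   40.83246494  -43.36910622   88.41453315   43.11117909
  100.87648966 -160.76562107] [0.44883544 0.37932776 0.24078763] [140.11787484   0.79595299   5.60063785] [-1.11967363 -0.87518556 -0.92046226]
[{"offset":[1.0,-5.0,11.0],"angular":[0.0,0.0,0.2],"hand":-0.3},{"offset":[0.0,-5.0,11.0],"angular":[0.0,0.1,0.2],"hand":-0.3},{"offset":[1.0,-5.0,11.0],"angular":[-0.1,0.0,0.3],"hand":-0.3},{"offset":[0.0,-5.0,10.0],"angular":[0.0,0.0,0.2],"hand":-0.3},{"offset":[1.0,-6.0,11.0],"angular":[0.0,0.0,0.2],"hand":-0.3},{"offset":[0.0,0.0,10.0],"angular":[0.0,0.0,0.0],"hand":-0.3},{"offset":[0.0,0.0,10.0],"angular":[0.0,0.0,0.0],"hand":-0.3},{"offset":[0.0,0.0,10.0],"angular":[0.0,0.0,0.0],"hand":-0.3},{"offset":[0.0,0.0,10.0],"angular":[0.0,0.0,0.0],"hand":-0.3},{"offset":[0.0,0.0,10.0],"angular":[0.0,0.0,0.0],"hand":-0.3}]
[{"offset":[0.0,0.0,10.0],"angular":[0.0,0.0,0.0],"hand":-0.3}]
end [0.4559 0.3265 0.1367] grasp [0.4588 0.292  0.0954]
```

View pics/s1b.png

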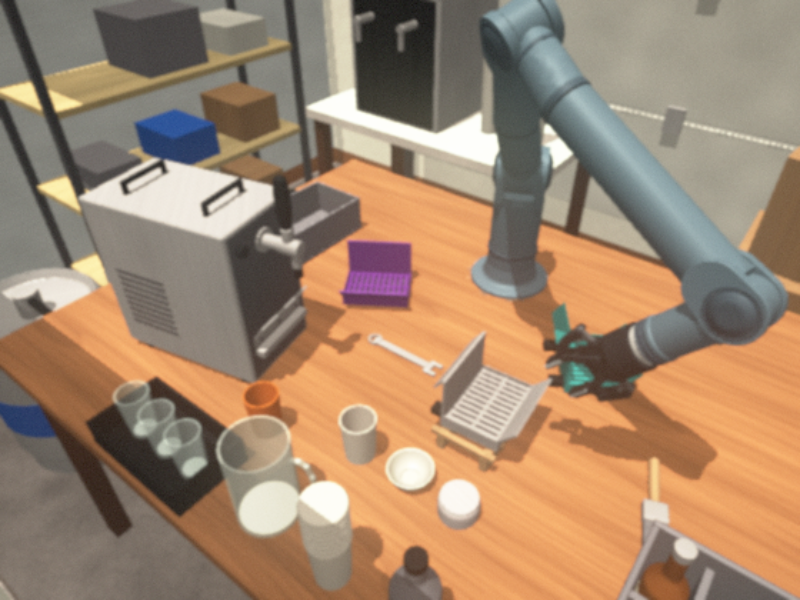

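>>> {"op": "jog_arm", "data": {
  "deltas": [
    {"offset": [0, 0, 0], "angular": [0, 0, 2], "hand": -0.3},
    {"offset": [0, 0, 0], "angular": [0, 0, 0], "hand": -0.3}
  ]
}}

```text
time_s: 2.8
eef_pos: [0.4559, 0.3692, 0.2502]
tool_rot: [140.0, -1.5, 3.2]
ft_force: [-0.1, -0.3, -0.0]
opening: 0.649
```

```bash
python3 - <<'E'
from plan import *
print(cur()[2]['qpos'])
E
```

```text
[ -24.84655399   38.95482372  -40.87844598   88.75956649   42.14155369
  100.18931743 -161.93234106]
```

>>> {"op": "jog_arm", "data": {
  "deltas": [
    {"offset": [0, 0, 0], "angular": [0, 0, -8.2], "hand": -0.3},
    {"offset": [0, 0, 0], "angular": [0, 0, -8.2], "hand": -0.3},
    {"offset": [0, 0, 0], "angular": [0, 0, -8.2], "hand": -0.3},
    {"offset": [0, 0, 0], "angular": [0, 0, -8.2], "hand": -0.3},
    {"offset": [0, 0, 0], "angular": [0, 0, -8.2], "hand": -0.3},
    {"offset": [0, 0, 0], "angular": [0, 0, -8.2], "hand": -0.3},
    {"offset": [0, 0, 0], "angular": [0, 0, -8.2], "hand": -0.3},
    {"offset": [0, 0, 0], "angular": [0, 0, -8.2], "hand": -0.3},
    {"offset": [0, 0, 0], "angular": [0, 0, -8.2], "hand": -0.3},
    {"offset": [0, 0, 0], "angular": [0, 0, -8.2], "hand": -0.3}
  ]
}}

```text
time_s: 3.8
eef_pos: [0.4561, 0.3689, 0.2505]
tool_rot: [171.8, 39.3, 82.0]
ft_force: [-0.4, -0.4, 0.2]
opening: 0.648
```

>>> {"op": "jog_arm", "data": {
  "deltas": [
    {"offset": [0, 0, 0], "angular": [0, 0, -8.2], "hand": -0.3},
    {"offset": [0, 0, 0], "angular": [0, 0, -8.2], "hand": -0.3},
    {"offset": [0, 0, 0], "angular": [0, 0, -8.2], "hand": -0.3},
    {"offset": [0, 0, 0], "angular": [0, 0, -8.2], "hand": -0.3},
    {"offset": [0, 0, 0], "angular": [0, 0, -8.2], "hand": -0.3},
    {"offset": [0, 0, 0], "angular": [0, 0, -8.2], "hand": -0.3},
    {"offset": [0, 0, 0], "angular": [0, 0, -8.2], "hand": -0.3},
    {"offset": [0, 0, 0], "angular": [0, 0, -8.2], "hand": -0.3},
    {"offset": [0, 0, 0], "angular": [0, 0, -8.2], "hand": -0.3},
    {"offset": [0, 0, 0], "angular": [0, 0, -8.2], "hand": -0.3}
  ]
}}

```text
time_s: 4.8
eef_pos: [0.4562, 0.3689, 0.2504]
tool_rot: [-141.4, 11.4, 171.0]
ft_force: [-0.3, -0.2, 0.3]
opening: 0.648
```

>>> {"op": "jog_arm", "data": {
  "deltas": [
    {"offset": [0, 0, 0], "angular": [0, 0, -8.2], "hand": -0.3},
    {"offset": [0, 0, 0], "angular": [0, 0, -8.2], "hand": -0.3},
    {"offset": [0, 0, 0], "angular": [0, 0, 0], "hand": -0.3}
  ]
}}

```text
time_s: 5.1
eef_pos: [0.456, 0.3692, 0.2502]
tool_rot: [-140.0, 1.2, -176.5]
ft_force: [0.7, 0.1, 0.3]
opening: 0.651
```

```bash
cat >> plan.py <<'E'
F=np.diag([-1,-1,1.])
E
python3 - <<'E'
from plan import *
p,M,s=cur(); print(s['qpos'],s['eef_pos'],s['tool_rot'],s['ft_force'])
pt=np.load('pt.npy'); yaw=np.degrees(pt[2]); Rt=toolR(yaw,40)@F; lip=np.array([pt[0],pt[1],.0955])
rows((p,M),[(lip-Rt[:,2]*.06,Rt)],[5],-0.3,0,1)
E
```

```text
[-11.89710948  50.45280704 -64.52822001  88.11287063  54.86550232
 111.21216443   9.68761617] [0.45603243 0.3691603  0.25018455] [-139.98196552    1.19401214 -176.54407325] [0.68058327 0.1374919  0.28051973]
[{"offset":[1.0,8.0,11.0],"angular":[0.0,0.0,-0.4],"hand":-0.3},{"offset":[1.0,8.0,11.0],"angular":[0.0,0.0,-0.3],"hand":-0.3},{"offset":[1.0,8.0,11.0],"angular":[0.0,0.0,-0.4],"hand":-0.3},{"offset":[1.0,8.0,11.0],"angular":[0.0,0.0,-0.4],"hand":-0.3},{"offset":[0.0,8.0,10.0],"angular":[0.0,0.0,-0.3],"hand":-0.3}]
end [0.4532 0.3649 0.1831] grasp [0.4561 0.3303 0.1418]
```

>>> {"op": "jog_arm", "data": {
  "deltas": [
    {"offset": [1, 8, 11], "angular": [0, 0, -0.4], "hand": -0.3},
    {"offset": [1, 8, 11], "angular": [0, 0, -0.4], "hand": -0.3},
    {"offset": [1, 8, 11], "angular": [0, 0, -0.4], "hand": -0.3},
    {"offset": [1, 8, 11], "angular": [0, 0, -0.4], "hand": -0.3},
    {"offset": [0, 8, 10], "angular": [0, 0, -0.3], "hand": -0.3},
    {"offset": [0, 0, 0], "angular": [0, 0, 0], "hand": -0.3}
  ]
}}

```text
time_s: 5.7
eef_pos: [0.451, 0.3659, 0.1788]
tool_rot: [-139.8, -0.4, -174.9]
ft_force: [-0.0, -0.6, 0.4]
opening: 0.646
```

```bash

cat > nx.py <<'E'
from plan import *
p,M,s=cur(); print(np.round(s['qpos'],1),s['eef_pos'],s['tool_rot'],s['ft_force'])
pt=np.load('pt.npy'); yaw=np.degrees(pt[2]); Rt=toolR(yaw,40)@F; lip=np.array([pt[0],pt[1],.0955])
E
python3 - <<'E'
from nx import *
print('target end 0.4532 0.3649 0.1831')
rows((p,M),[(lip,Rt)],[7],-0.3,0,1)
cv2.imwrite('pics/t2.png',env.grab_frame('top')[100:300,150:350,::-1].repeat(3,0).repeat(3,1))
E
```

```text
[-12.7  55.1 -62.3  90.7  57.4 107.    8.4] [0.45099636 0.36585043 0.1788328 ] [-139.83588203   -0.37938778 -174.89731563] [-0.02102672 -0.60287651  0.44244452]
target end 0.4532 0.3649 0.1831
[{"offset":[0.0,-1.0,8.0],"angular":[0.0,0.0,0.1],"hand":-0.3},{"offset":[-1.0,0.0,9.0],"angular":[0.0,0.0,0.0],"hand":-0.3},{"offset":[0.0,0.0,8.0],"angular":[-0.1,-0.1,0.1],"hand":-0.3},{"offset":[0.0,-1.0,8.0],"angular":[0.0,0.0,0.1],"hand":-0.3},{"offset":[0.0,-1.0,8.0],"angular":[0.0,0.0,0.0],"hand":-0.3},{"offset":[0.0,0.0,9.0],"angular":[0.0,0.0,0.1],"hand":-0.3},{"offset":[-1.0,-1.0,8.0],"angular":[-0.1,0.0,0.0],"hand":-0.3}]
end [0.4564 0.3257 0.137 ] grasp [0.4593 0.2912 0.0957]
```

View pics/t2.png

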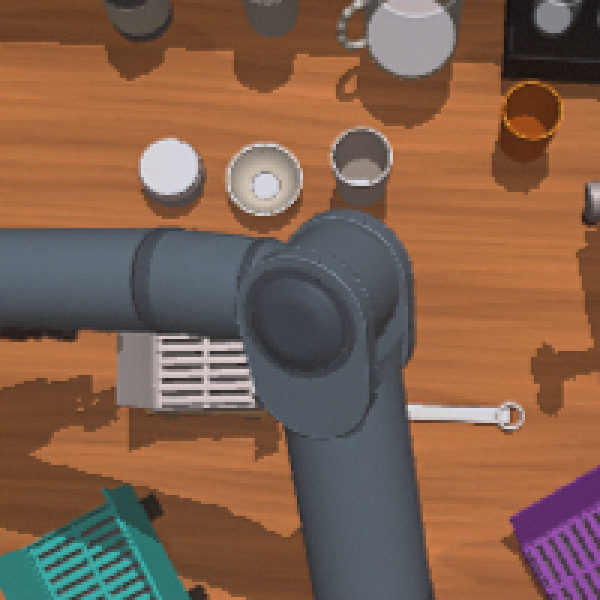

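>>> {"op": "jog_arm", "data": {
  "deltas": [
    {"offset": [0, -1, 8], "angular": [0, 0, 0], "hand": -0.3},
    {"offset": [-1, 0, 9], "angular": [0, 0, 0], "hand": -0.3},
    {"offset": [0, 0, 8], "angular": [0, 0, 0.2], "hand": -0.3},
    {"offset": [0, -1, 8], "angular": [0, 0, 0], "hand": -0.3},
    {"offset": [0, -1, 8], "angular": [0, 0, 0], "hand": -0.3},
    {"offset": [0, 0, 9], "angular": [0, 0, 0.1], "hand": -0.3},
    {"offset": [-1, -1, 8], "angular": [0, 0, 0], "hand": -0.3},
    {"offset": [0, 0, 0], "angular": [0, 0, 0], "hand": -0.3}
  ]
}}

```text
time_s: 6.55
eef_pos: [0.4573, 0.3252, 0.1387]
tool_rot: [-139.9, -0.0, -175.2]
ft_force: [0.5, 0.9, 0.1]
opening: 0.651
```

```bash
python3 - <<'E'
from nx import *
print(np.round((p+M@G-lip)*1000,1), 'err tool',np.round(M.T@(p+M@G-lip)*1000,1), np.degrees(R.from_matrix(M.T@Rt).as_rotvec()))
s=env.grab_frame('scene')[:,:,::-1]; crop(s,260,180,420,330,5,'pics/s2.png')
E
```

```text
[ -9.1  56.1 -60.9  95.3  59.8 102.8   7.5] [0.45731072 0.32523598 0.13874717] [-1.39880604e+02 -4.82228375e-02 -1.75222808e+02] [0.48454055 0.85424616 0.09443399]
[ 1.2 -0.9  2. ] err tool [-1.1 -2.1 -0.9] [-0.11936724 -0.08161189 -0.0221273 ]
```

View pics/s2.png

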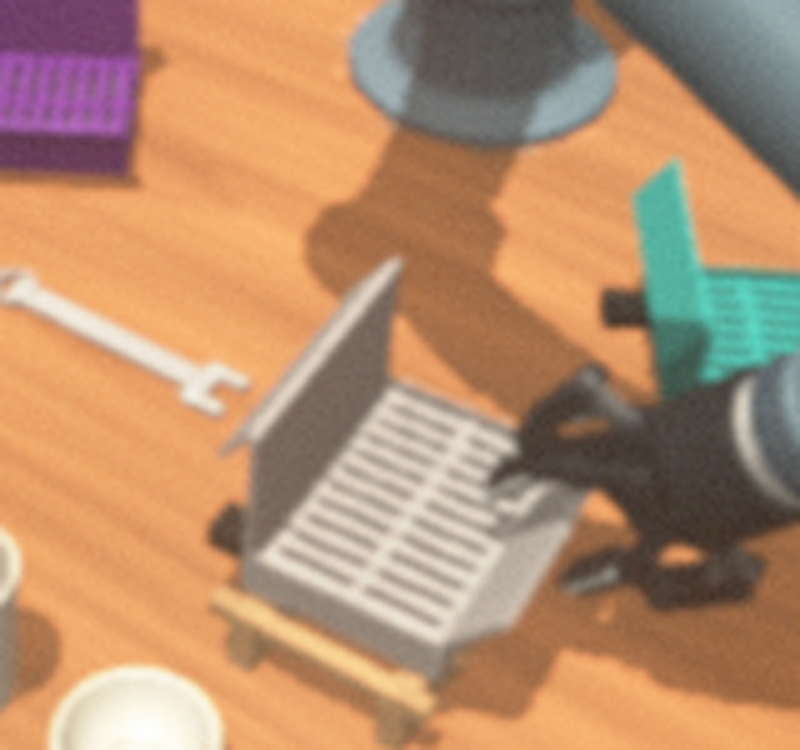

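>>> {"op": "jog_arm", "data": {
  "deltas": [
    {"offset": [1, 2, 1], "angular": [0, 0, 0], "hand": -0.3},
    {"offset": [0, 0, 0], "angular": [0, 0, 0], "hand": 0.3},
    {"offset": [0, 0, 0], "angular": [0, 0, 0], "hand": 0.7},
    {"offset": [0, 0, 0], "angular": [0, 0, 0], "hand": 1},
    {"offset": [0, 0, 0], "angular": [0, 0, 0], "hand": 1},
    {"offset": [0, 0, 0], "angular": [0, 0, 0], "hand": 1},
    {"offset": [0, 0, 0], "angular": [0, 0, 0], "hand": 1}
  ],
  "newtons": 90
}}

```text
time_s: 7.3
eef_pos: [0.456, 0.3274, 0.1386]
tool_rot: [-139.9, 0.0, -175.2]
ft_force: [-0.1, -1.8, 5.0]
opening: 0.027
```

```bash
python3 - <<'E'
from nx import *
print('err tool',np.round(M.T@(p+M@G-lip)*1000,1), np.degrees(R.from_matrix(M.T@Rt).as_rotvec()),s['opening'])
s=env.grab_frame('scene')[:,:,::-1]; crop(s,260,180,420,330,5,'pics/s3.png')
E
```

```text
[ -9.3  56.1 -61.   95.3  59.8 102.8   7.3] [0.45595402 0.32743333 0.13855825] [-1.39916433e+02  2.16851172e-02 -1.75159658e+02] [-0.1459162  -1.7541865   5.02674857]
err tool [-0.  -0.2 -2.2] [-0.08356804  0.01254224 -0.01878162] 0.027428305502309885
```

View pics/s3.png

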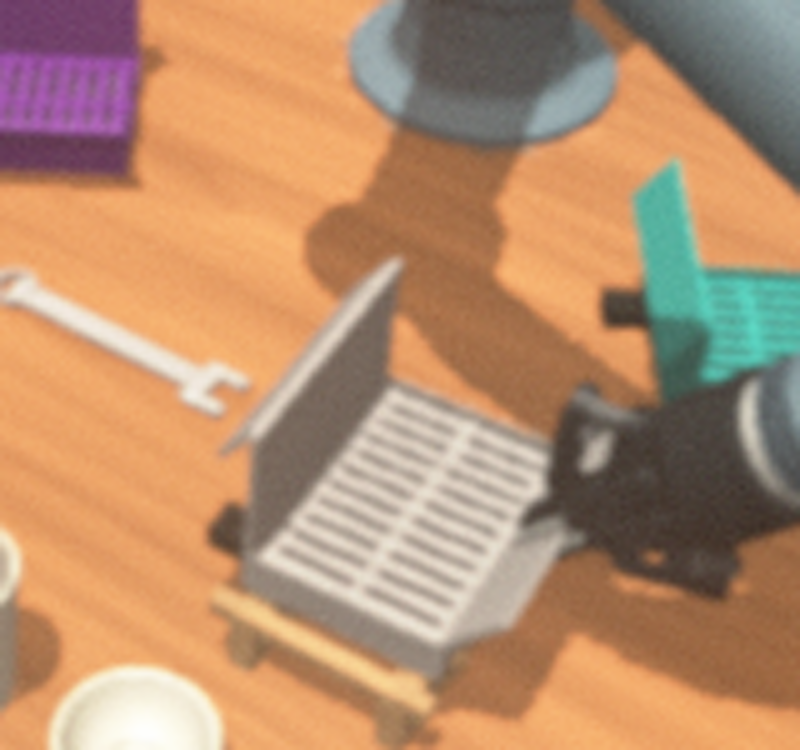

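>>> {"op": "jog_arm", "data": {
  "deltas": [
    {"offset": [0, -6.4, -7.7], "angular": [0, 0, 0], "hand": 1},
    {"offset": [0, -6.4, -7.7], "angular": [0, 0, 0], "hand": 1},
    {"offset": [0, -6.4, -7.7], "angular": [0, 0, 0], "hand": 1},
    {"offset": [0, -6.4, -7.7], "angular": [0, 0, 0], "hand": 1},
    {"offset": [0, -6.4, -7.7], "angular": [0, 0, 0], "hand": 1},
    {"offset": [0, -6.4, -7.7], "angular": [0, 0, 0], "hand": 1},
    {"offset": [0, 0, 0], "angular": [0, 0, 0], "hand": 1}
  ],
  "newtons": 110
}}

```text
time_s: 8.05
eef_pos: [0.4562, 0.3287, 0.1998]
tool_rot: [-140.1, 0.1, -175.1]
ft_force: [0.1, 0.0, -2.8]
opening: 0.026
```

```bash
python3 - <<'E'
from nx import *
s=env.grab_frame('scene')[:,:,::-1]; crop(s,220,150,420,330,4,'pics/s4.png');cv2.imwrite('pics/s4f.png',s)
E
```

```text
[ -8.   51.7 -63.7  94.3  56.9 106.1   9.9] [0.45615777 0.32869603 0.19978421] [-1.40109718e+02  1.33395578e-01 -1.75147895e+02] [ 0.13895683  0.04926995 -2.75762921]
```

View pics/s4.png

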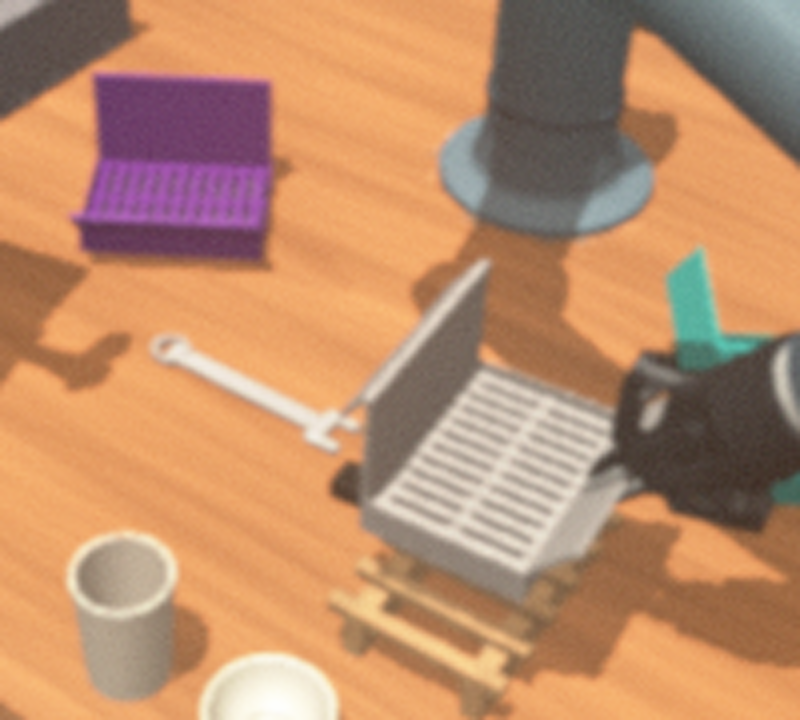

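```bash
cat > tr.py <<'E'
import plan
from plan import *
L=np.array([0,0.0002,.0561]); plan.G=L
pc=np.array([.578,-.230,-77.6])
def RC(yaw): return R.from_euler('z',yaw,degrees=True).as_matrix()
h=RC(pc[2])[:,0]; cl=np.array([pc[0],pc[1],0])-.026*h+np.array([0,0,.160])
SL=np.array([.1538,0,.0337])
def trayR(yaw,tip): return RC(yaw)@R.from_euler('y',tip,degrees=True).as_matrix()
def want(xs,zs,tip,ys=0,yaw=None):
    yaw=pc[2] if yaw is None else yaw
    st=cl+RC(pc[2])@np.array([xs,ys,zs])/1000
    return st-trayR(yaw,tip)@SL, toolR(yaw,40-tip)@F
def now():
    p,M,s=cur(); lip=p+M@L
    T=M@F@toolR(0,40).T.T if 0 else None
    # tray R from tool: tool = trayR * toolR(0,40)@F
    T=M@(toolR(0,40)@F).T
    st=RC(pc[2]).T@(lip+T@SL-cl)*1000
    e=R.from_matrix(RC(pc[2]).T@T).as_euler('ZYX',degrees=True)
    print('t',s['time_s'],'q',np.round(s['qpos'],0),'strip',np.round(st,1),'yaw/tip/roll',np.round(e,2),'F cleat',np.round(RC(pc[2]).T@s['ft_force'],1),'open',round(float(s['opening']),3))
    return p,M
E
python3 - <<'E'
from tr import *
p,M=now()
a=want(-100,70,22)
q=rows((p,M),[(np.array([.459,.295,.22]),M),a],[3,9],1,0,1)
E
```

```text
t 8.1 q [ -8.  52. -64.  94.  57. 106.  10.] strip [-357.5  -24.1   29.1] yaw/tip/roll [-7.55  0.09  0.08] F cleat [ 0.7  0.7 -3.5] open 0.022
[{"offset":[0.0,-13.0,-17.0],"angular":[0.0,0.0,0.0],"hand":1},{"offset":[0.0,-13.0,-17.0],"angular":[0.0,0.0,0.0],"hand":1},{"offset":[0.0,-14.0,-17.0],"angular":[0.0,0.0,0.0],"hand":1},{"offset":[-4.0,-27.0,15.0],"angular":[-2.4,-0.4,-0.7],"hand":1},{"offset":[-3.0,-27.0,14.0],"angular":[-2.5,-0.4,-0.8],"hand":1},{"offset":[-3.0,-28.0,13.0],"angular":[-2.4,-0.4,-0.7],"hand":1},{"offset":[-3.0,-28.0,12.0],"angular":[-2.4,-0.4,-0.8],"hand":1},{"offset":[-2.0,-29.0,11.0],"angular":[-2.5,-0.4,-0.7],"hand":1},{"offset":[-1.0,-30.0,10.0],"angular":[-2.4,-0.4,-0.8],"hand":1},{"offset":[-2.0,-30.0,9.0],"angular":[-2.4,-0.4,-0.7],"hand":1}]
[{"offset":[-1.0,-30.0,7.0],"angular":[-2.5,-0.4,-0.7],"hand":1},{"offset":[0.0,-30.0,6.0],"angular":[-2.4,-0.4,-0.8],"hand":1}]
end [0.5139 0.0617 0.31  ] grasp [0.5175 0.045  0.2566]
```

>>> {"op": "jog_arm", "data": {
  "deltas": [
    {"offset": [0, -13, -17], "angular": [0, 0, 0], "hand": 1},
    {"offset": [0, -13, -17], "angular": [0, 0, 0], "hand": 1},
    {"offset": [0, -14, -17], "angular": [0, 0, 0], "hand": 1},
    {"offset": [-4, -27, 15], "angular": [-2.4, -0.4, -0.7], "hand": 1},
    {"offset": [-3, -27, 14], "angular": [-2.5, -0.4, -0.8], "hand": 1},
    {"offset": [-3, -28, 13], "angular": [-2.4, -0.4, -0.7], "hand": 1},
    {"offset": [-3, -28, 12], "angular": [-2.4, -0.4, -0.8], "hand": 1},
    {"offset": [0, 0, 0], "angular": [0, 0, 0], "hand": 1}
  ]
}}

```text
time_s: 8.9
eef_pos: [0.484, 0.2054, 0.2868]
tool_rot: [-149.4, -0.2, -172.4]
ft_force: [-0.0, 0.1, -3.0]
opening: 0.025
```

```bash
python3 - <<'E'
from tr import *
p,M=now()
rows((p,M),[want(-100,70,22)],[6],1,0,1)
cv2.imwrite('pics/s5.png',env.grab_frame('scene')[:,:,::-1])
E
```

```text
t 8.9 q [ 16.  38. -74. 103.  53.  98.  27.] strip [-234.4  -13.9   86.6] yaw/tip/roll [-4.83  9.38 -0.24] F cleat [-0.1 -0.  -3. ] open 0.025
[{"offset":[-2.0,-23.0,9.0],"angular":[-2.1,-0.4,-0.7],"hand":1},{"offset":[-1.0,-23.0,8.0],"angular":[-2.1,-0.3,-0.7],"hand":1},{"offset":[-1.0,-24.0,8.0],"angular":[-2.1,-0.4,-0.7],"hand":1},{"offset":[-1.0,-24.0,6.0],"angular":[-2.1,-0.4,-0.7],"hand":1},{"offset":[0.0,-24.0,6.0],"angular":[-2.1,-0.3,-0.8],"hand":1},{"offset":[0.0,-24.0,5.0],"angular":[-2.1,-0.4,-0.7],"hand":1}]
end [0.5135 0.0617 0.3096] grasp [0.5172 0.0449 0.2562]
```

View pics/s5.png

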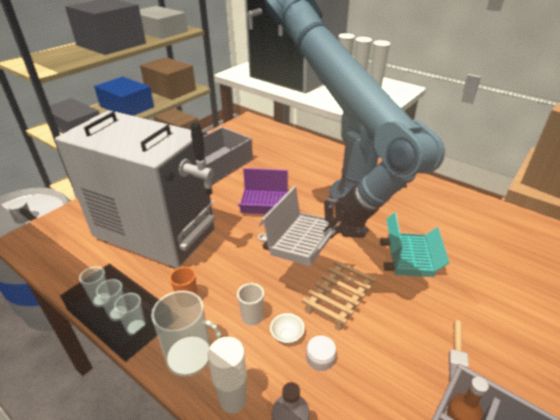

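>>> {"op": "jog_arm", "data": {
  "deltas": [
    {"offset": [-2, -23, 9], "angular": [-2.1, -0.4, -0.7], "hand": 1},
    {"offset": [-1, -23, 8], "angular": [-2.1, -0.3, -0.7], "hand": 1},
    {"offset": [-1, -24, 8], "angular": [-2.1, -0.4, -0.7], "hand": 1},
    {"offset": [-1, -24, 6], "angular": [-2.1, -0.4, -0.7], "hand": 1},
    {"offset": [0, -24, 6], "angular": [-2.1, -0.3, -0.8], "hand": 1},
    {"offset": [0, -24, 5], "angular": [-2.1, -0.4, -0.7], "hand": 1},
    {"offset": [0, 0, 0], "angular": [0, 0, 0], "hand": 1}
  ]
}}

```text
time_s: 9.65
eef_pos: [0.5135, 0.0639, 0.3075]
tool_rot: [-162.1, -0.2, -167.4]
ft_force: [0.5, -1.2, -2.9]
opening: 0.033
```

```bash
python3 - <<'E'
from tr import *
p,M=now()
rows((p,M),[want(-95,30,22),want(11,22,22)],[5,6],1,0,1)
s=env.grab_frame('scene')[:,:,::-1];cv2.imwrite('pics/s6.png',s)
t=env.grab_frame('top')[:,:,::-1];cv2.imwrite('pics/t6.png',t)
E
```

```text
t 9.65 q [ 46.  31. -83. 108.  48.  82.  52.] strip [-102.6    0.5   67.4] yaw/tip/roll [ 0.14 22.1  -0.21] F cleat [ 1.3  0.2 -2.9] open 0.033
[{"offset":[0.0,1.0,8.0],"angular":[0.0,0.0,0.1],"hand":1},{"offset":[0.0,1.0,7.0],"angular":[0.0,0.0,0.0],"hand":1},{"offset":[0.0,1.0,8.0],"angular":[0.1,-0.1,0.1],"hand":1},{"offset":[0.0,1.0,8.0],"angular":[0.0,0.0,0.0],"hand":1},{"offset":[0.0,0.0,7.0],"angular":[0.0,0.0,0.1],"hand":1},{"offset":[0.0,-16.0,7.0],"angular":[0.0,0.0,0.0],"hand":1},{"offset":[0.0,-17.0,7.0],"angular":[0.0,0.0,0.0],"hand":1},{"offset":[0.0,-16.0,6.0],"angular":[0.0,0.0,0.0],"hand":1},{"offset":[0.0,-16.0,7.0],"angular":[0.0,0.0,0.0],"hand":1},{"offset":[0.0,-17.0,7.0],"angular":[0.0,0.0,0.0],"hand":1}]
[{"offset":[0.0,-16.0,7.0],"angular":[0.0,0.0,0.0],"hand":1}]
end [ 0.5378 -0.0473  0.2614] grasp [ 0.5414 -0.064   0.208 ]
```

View pics/s6.png

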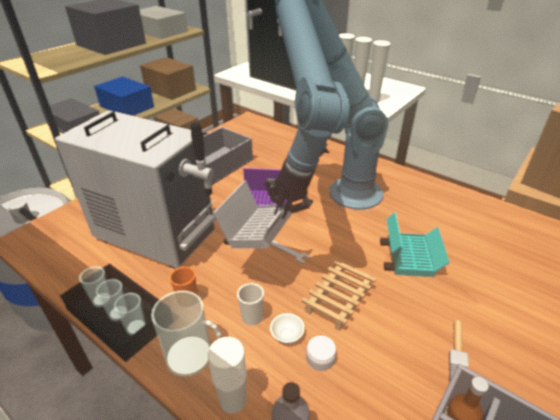

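View pics/t6.png

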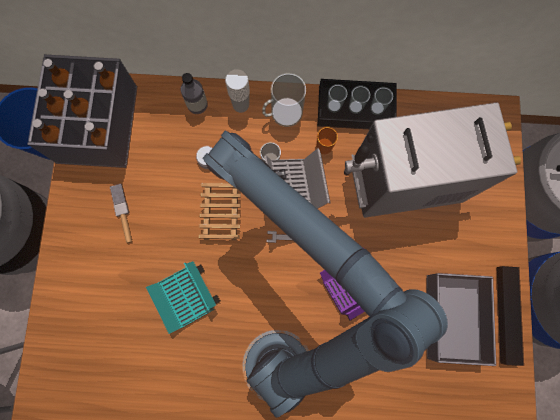

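>>> {"op": "jog_arm", "data": {
  "deltas": [
    {"offset": [0, 1, 8], "angular": [0, 0, 0.1], "hand": 1},
    {"offset": [0, 1, 7], "angular": [0, 0, 0], "hand": 1},
    {"offset": [0, 1, 8], "angular": [0, 0, 0.1], "hand": 1},
    {"offset": [0, 1, 8], "angular": [0, 0, 0], "hand": 1},
    {"offset": [0, 0, 7], "angular": [0, 0, 0.1], "hand": 1},
    {"offset": [0, -16, 7], "angular": [0, 0, 0], "hand": 1},
    {"offset": [0, -16, 7], "angular": [0, 0, 0], "hand": 1},
    {"offset": [0, 0, 0], "angular": [0, 0, 0], "hand": 1}
  ]
}}

```text
time_s: 10.55
eef_pos: [0.5222, 0.0232, 0.2641]
tool_rot: [-162.3, -0.2, -167.6]
ft_force: [-0.0, -1.5, -2.5]
opening: 0.028
```

```bash
python3 - <<'E'
from tr import *
p,M=now()
rows((p,M),[want(11,24,22)],[6],1,0,1)
s=env.grab_frame('scene')[:,:,::-1];cv2.imwrite('pics/s7.png',s); t=env.grab_frame('top')[:,:,::-1]
# overlay predicted tray
lip=p+M@L; T=M@(toolR(0,40)@F).T
def P(x): return lip+T@(np.array(x)/1000)
ims={'scene':s,'top':t}
for n,(x0,y0,x1,y1) in {'scene':(160,140,320,260),'top':(260,120,420,240)}.items():
    k=5; im=cv2.resize(ims[n][y0:y1,x0:x1],None,fx=k,fy=k,interpolation=cv2.INTER_CUBIC)
    def dr(pts,c):
        q=(proj(n,np.array(pts))-[x0,y0]+.5)*k-.5; cv2.polylines(im,[np.round(q).astype(int)],False,c,1,cv2.LINE_AA)
    dr([P([153.8,76,33.7]),P([153.8,-76,33.7]),P([134.3,-76,61.6]),P([134.3,76,61.6]),P([153.8,76,33.7])],(0,0,255))
    dr([P([-10.3,80,12.3]),P([-10.3,-80,12.3])],(0,255,0))
    dr([P([164.3,67,-34.5]),P([164.3,43,-34.5]),P([164.3,43,-48.5]),P([164.3,67,-48.5])],(255,0,0))
    c=lambda x,y,z: cl+RC(pc[2])@np.array([x,y,z])/1000
    dr([c(0,78,0),c(0,-78,0)],(0,255,255)); dr([c(6,78,-62),c(6,-78,-62)],(255,255,0)); dr([c(-46,0,90),c(26,0,90)],(255,0,255))
    cv2.imwrite(f'pics/o7{n}.png',im)
E
```

```text
t 10.55 q [ 48.  34. -80. 110.  52.  78.  53.] strip [-61.3  -0.2  23.6] yaw/tip/roll [-2.000e-02  2.225e+01 -1.900e-01] F cleat [ 1.5 -0.3 -2.5] open 0.028
[{"offset":[0.0,-11.0,4.0],"angular":[0.0,0.0,0.0],"hand":1},{"offset":[0.0,-12.0,3.0],"angular":[0.1,-0.1,0.0],"hand":1},{"offset":[0.0,-11.0,4.0],"angular":[0.0,0.0,0.1],"hand":1},{"offset":[0.0,-12.0,4.0],"angular":[0.1,0.0,0.0],"hand":1},{"offset":[0.0,-11.0,4.0],"angular":[0.0,0.0,0.0],"hand":1},{"offset":[0.0,-11.0,3.0],"angular":[0.1,-0.1,0.0],"hand":1}]
end [ 0.5376 -0.0466  0.264 ] grasp [ 0.5414 -0.0633  0.2106]
```

View pics/o7scene.png

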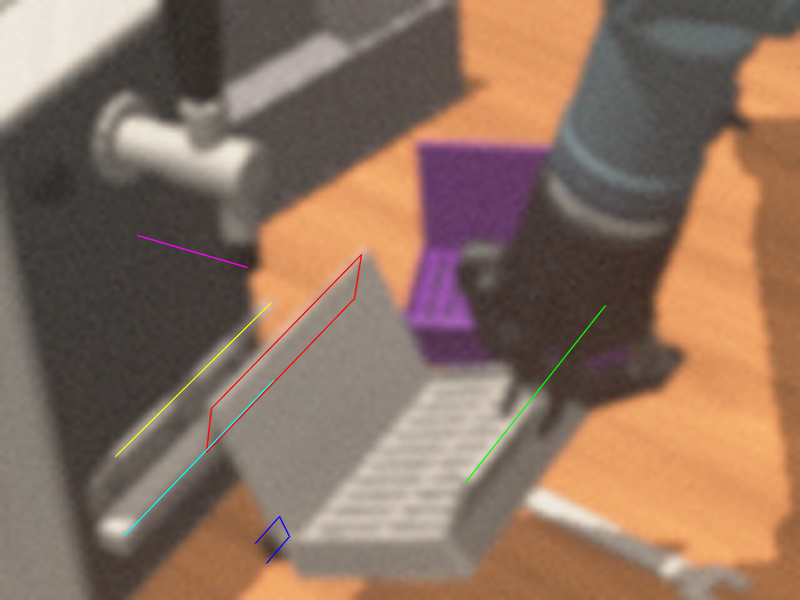

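View pics/o7top.png

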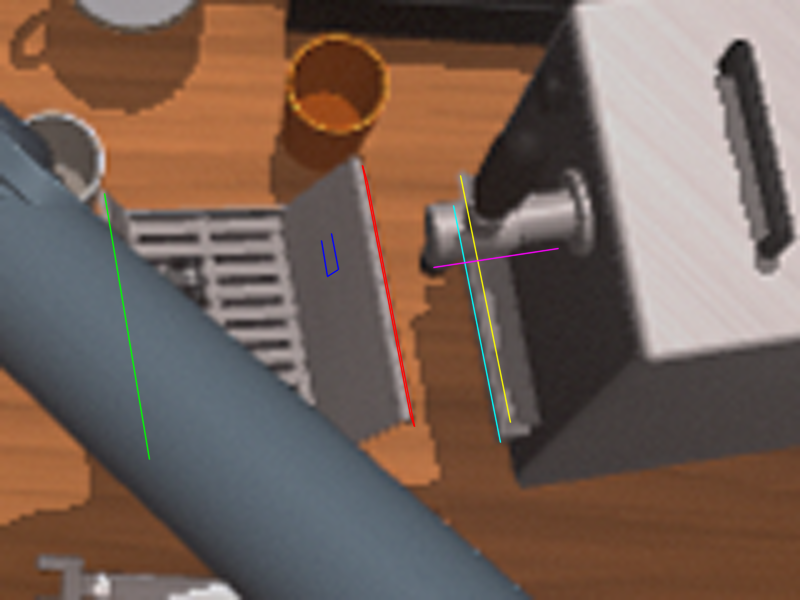

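>>> {"op": "jog_arm", "data": {
  "deltas": [
    {"offset": [0, -11, 4], "angular": [0, 0, 0], "hand": 1},
    {"offset": [0, -12, 3], "angular": [0.1, 0, 0], "hand": 1},
    {"offset": [0, -11, 4], "angular": [0, 0, 0], "hand": 1},
    {"offset": [0, -12, 4], "angular": [0.1, 0, 0], "hand": 1},
    {"offset": [0, -11, 4], "angular": [0, 0, 0], "hand": 1},
    {"offset": [0, -11, 3], "angular": [0, 0, 0], "hand": 1},
    {"offset": [0, 0, 0], "angular": [0, 0, 0], "hand": 1},
    {"offset": [0, 0, 0], "angular": [0, 0, 0], "hand": 1}
  ]
}}

```text
time_s: 11.45
eef_pos: [0.5376, -0.0434, 0.265]
tool_rot: [-162.2, -0.1, -167.3]
ft_force: [-0.6, 0.9, -2.8]
opening: 0.026
```

```bash
cat > look.py <<'E'
from tr import *
import sys
def look(tag):
    p,M=now()
    s=env.grab_frame('scene')[:,:,::-1]; t=env.grab_frame('top')[:,:,::-1]
    ims={'scene':s,'top':t}; lip=p+M@L; T=M@(toolR(0,40)@F).T
    P=lambda x: lip+T@(np.array(x)/1000)
    c=lambda x,y,z: cl+RC(pc[2])@np.array([x,y,z])/1000
    for n,(x0,y0,x1,y1) in {'scene':(165,150,295,250),'top':(310,130,410,220)}.items():
        k=6; im=cv2.resize(ims[n][y0:y1,x0:x1],None,fx=k,fy=k,interpolation=cv2.INTER_CUBIC)
        def dr(pts,col):
            q=(proj(n,np.array(pts))-[x0,y0]+.5)*k-.5; cv2.polylines(im,[np.round(q).astype(int)],False,col,1,cv2.LINE_AA)
        dr([P([134.3,-76,61.6]),P([134.3,76,61.6]),P([153.8,76,33.7])],(0,0,255))
        dr([c(0,78,0),c(0,-78,0)],(0,255,255))
        cv2.imwrite(f'pics/{tag}{n}.png',im)
    return p,M
E
python3 - <<'E'
from look import *
p,M=look('o8')
rows((p,M),[want(12,8,22),want(12.5,-6,21)],[3,3],1,1,1)
E
```

```text
t 11.45 q [ 55.  35. -79. 109.  54.  77.  60.] strip [ 7.1  1.4 24.6] yaw/tip/roll [ 0.28 22.19 -0.06] F cleat [-1.  -0.4 -2.8] open 0.026
[{"offset":[0.2,0.3,5.9],"angular":[0.1,0.0,0.1],"hand":1},{"offset":[0.2,0.3,6.0],"angular":[0.0,0.0,0.1],"hand":1},{"offset":[0.2,0.3,5.9],"angular":[0.1,0.0,0.1],"hand":1},{"offset":[0.0,2.0,5.3],"angular":[0.3,0.0,0.0],"hand":1},{"offset":[0.0,2.1,5.3],"angular":[0.4,0.0,0.0],"hand":1},{"offset":[0.0,2.1,5.3],"angular":[0.3,0.0,0.0],"hand":1}]
end [ 0.5378 -0.0471  0.2307] grasp [ 0.5417 -0.0648  0.1776]
```

View pics/o8scene.png

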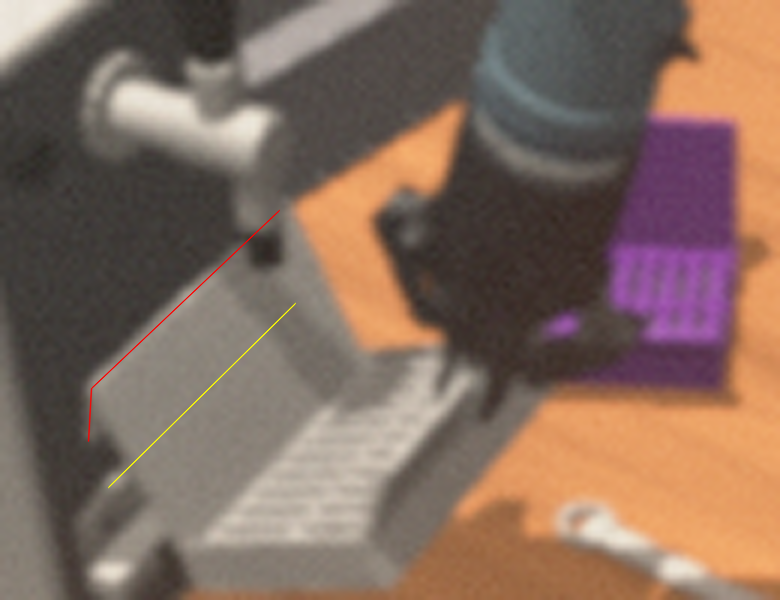

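View pics/o8top.png

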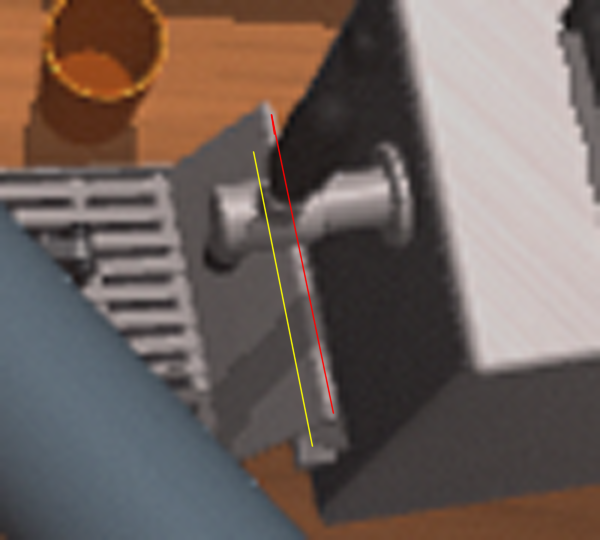

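>>> {"op": "jog_arm", "data": {
  "deltas": [
    {"offset": [0.2, -0.3, 6], "angular": [0.1, 0, 0.1], "hand": 1},
    {"offset": [0.2, -0.3, 6], "angular": [0, 0, 0.1], "hand": 1},
    {"offset": [0.2, 0, 6], "angular": [0, 0, 0.1], "hand": 1},
    {"offset": [0, 1.8, 5], "angular": [0.3, 0, 0], "hand": 1},
    {"offset": [0, 0, 0], "angular": [0, 0, 0], "hand": 1},
    {"offset": [0, 0, 0], "angular": [0, 0, 0], "hand": 1}
  ]
}}

```text
time_s: 12.15
eef_pos: [0.5382, -0.0489, 0.2425]
tool_rot: [-161.8, 0.0, -167.5]
ft_force: [0.3, -0.1, -3.5]
opening: 0.028
```

```bash
python3 - <<'E'
from look import *
p,M=look('o9')
rows((p,M),[want(13,-6,21),want(13.5,-13,20)],[3,3],1,1,1)
E
```

```text
t 12.15 q [ 54.  36. -77. 111.  56.  75.  58.] strip [13.3  0.4  3.5] yaw/tip/roll [1.000e-01 2.176e+01 2.000e-02] F cleat [ 0.1  0.2 -3.5] open 0.028
[{"offset":[0.0,1.7,3.6],"angular":[0.3,0.0,0.0],"hand":1},{"offset":[0.0,1.6,3.6],"angular":[0.2,0.0,0.1],"hand":1},{"offset":[0.1,1.7,3.6],"angular":[0.3,0.0,0.0],"hand":1},{"offset":[0.0,1.3,3.1],"angular":[0.3,0.0,0.0],"hand":1},{"offset":[0.0,1.4,3.0],"angular":[0.3,0.0,0.0],"hand":1},{"offset":[0.0,1.4,3.1],"angular":[0.4,0.0,0.0],"hand":1}]
end [ 0.5377 -0.0468  0.2207] grasp [ 0.5418 -0.0654  0.1679]
```

View pics/o9scene.png

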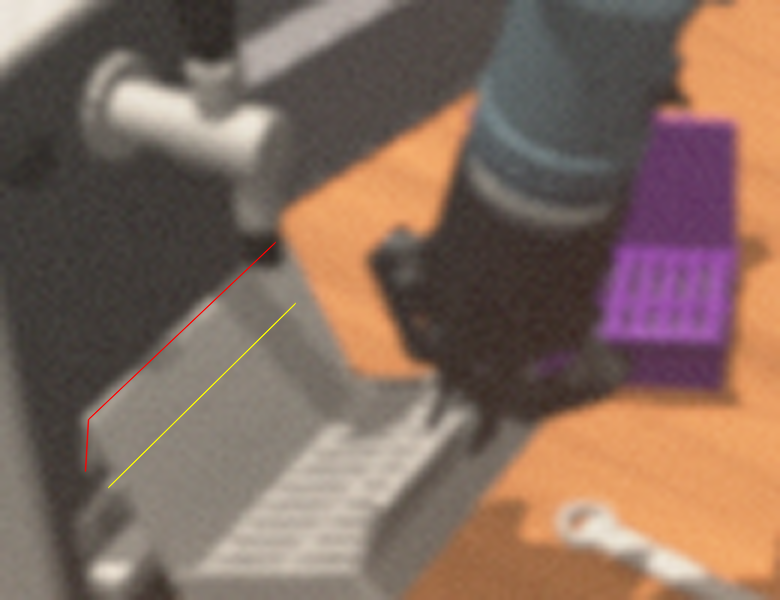

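View pics/o9top.png

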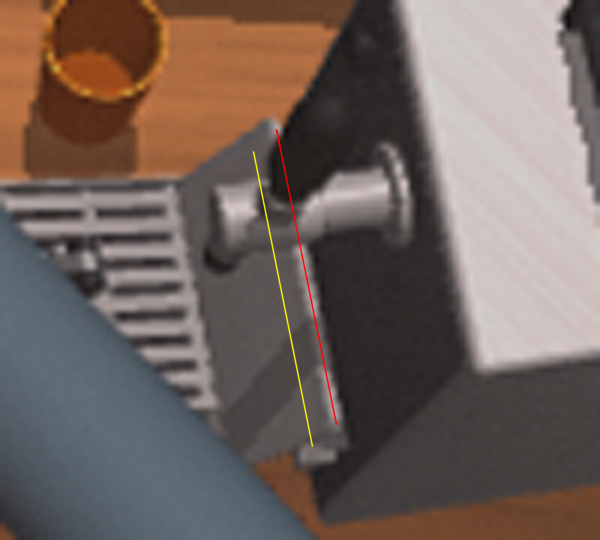

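>>> {"op": "jog_arm", "data": {
  "deltas": [
    {"offset": [0, 1.7, 3.6], "angular": [0.3, 0, 0], "hand": 1},
    {"offset": [0, 1.6, 3.6], "angular": [0.2, 0, 0], "hand": 1},
    {"offset": [0, 1.7, 3.6], "angular": [0.3, 0, 0], "hand": 1},
    {"offset": [0, 0, 0], "angular": [0, 0, 0], "hand": 1}
  ]
}}

```text
time_s: 12.65
eef_pos: [0.5375, -0.0476, 0.2301]
tool_rot: [-161.0, -0.0, -167.5]
ft_force: [-0.9, 0.4, -3.2]
opening: 0.022
```

```bash
python3 - <<'E'
from tr import *
p,M=now()
rows((p,M),[want(13.5,-13,20)],[4],1,1,1)
E
```

```text
t 12.65 q [ 52.  37. -76. 111.  57.  74.  57.] strip [13.  -0.1 -6.5] yaw/tip/roll [ 0.08 20.95 -0.05] F cleat [-0.5 -0.8 -3.2] open 0.022
[{"offset":[-0.1,0.9,2.2],"angular":[0.2,0.0,0.0],"hand":1},{"offset":[-0.1,1.0,2.1],"angular":[0.3,0.0,0.1],"hand":1},{"offset":[-0.1,1.0,2.2],"angular":[0.2,0.0,0.0],"hand":1},{"offset":[-0.1,0.9,2.1],"angular":[0.3,0.0,0.0],"hand":1}]
end [ 0.5378 -0.0468  0.2208] grasp [ 0.5418 -0.0654  0.168 ]
```

>>> {"op": "jog_arm", "data": {
  "deltas": [
    {"offset": [0, 0.9, 2.2], "angular": [0.2, 0, 0], "hand": 1},
    {"offset": [0, 1, 2.1], "angular": [0.3, 0, 0], "hand": 1},
    {"offset": [0, 0, 0], "angular": [0, 0, 0], "hand": 1}
  ]
}}

```text
time_s: 12.95
eef_pos: [0.5378, -0.0473, 0.2259]
tool_rot: [-160.4, 0.0, -167.5]
ft_force: [-0.1, -0.5, -3.6]
opening: 0.026
```

```bash
python3 - <<'E'
from tr import *
p,M=now()
rows((p,M),[want(13.5,-13,20)],[2],1,1,1)
E
```

```text
t 12.95 q [ 52.  37. -75. 112.  58.  74.  56.] strip [13.4  0.2 -9.1] yaw/tip/roll [9.000e-02 2.044e+01 1.000e-02] F cleat [ 0.4 -0.2 -3.6] open 0.026
[{"offset":[0.0,1.1,2.4],"angular":[0.2,0.0,0.0],"hand":1},{"offset":[0.0,1.1,2.4],"angular":[0.2,0.0,0.1],"hand":1}]
end [ 0.5377 -0.0468  0.2207] grasp [ 0.5418 -0.0653  0.1679]
```

>>> {"op": "jog_arm", "data": {
  "deltas": [
    {"offset": [0, 1.1, 2.4], "angular": [0.2, 0, 0], "hand": 1},
    {"offset": [0, 1, 2], "angular": [0.2, 0, 0], "hand": 1},
    {"offset": [0, 0, 0], "angular": [0, 0, 0], "hand": 1}
  ]
}}

```text
time_s: 13.25
eef_pos: [0.538, -0.0471, 0.2213]
tool_rot: [-160.0, 0.0, -167.5]
ft_force: [0.5, -0.9, -3.2]
opening: 0.025
```

```bash
python3 - <<'E'
from look import *
p,M=look('o10')
rows((p,M),[want(14,-13.0,15),want(14.5,-13.5,10)],[2,2],1,1,1)
E
```

```text
t 13.25 q [ 51.  37. -75. 112.  59.  74.  55.] strip [ 13.9   0.5 -12.4] yaw/tip/roll [ 0.09 20.    0.04] F cleat [ 1.   0.3 -3.2] open 0.025
[{"offset":[0.1,5.4,6.6],"angular":[2.5,0.0,0.0],"hand":1},{"offset":[0.1,5.7,6.4],"angular":[2.5,0.1,0.1],"hand":1},{"offset":[0.0,5.2,6.6],"angular":[2.5,0.0,0.0],"hand":1},{"offset":[0.0,5.6,6.5],"angular":[2.5,0.0,0.0],"hand":1}]
end [ 0.5357 -0.0379  0.1887] grasp [ 0.5417 -0.0651  0.14  ]
```

View pics/o10scene.png

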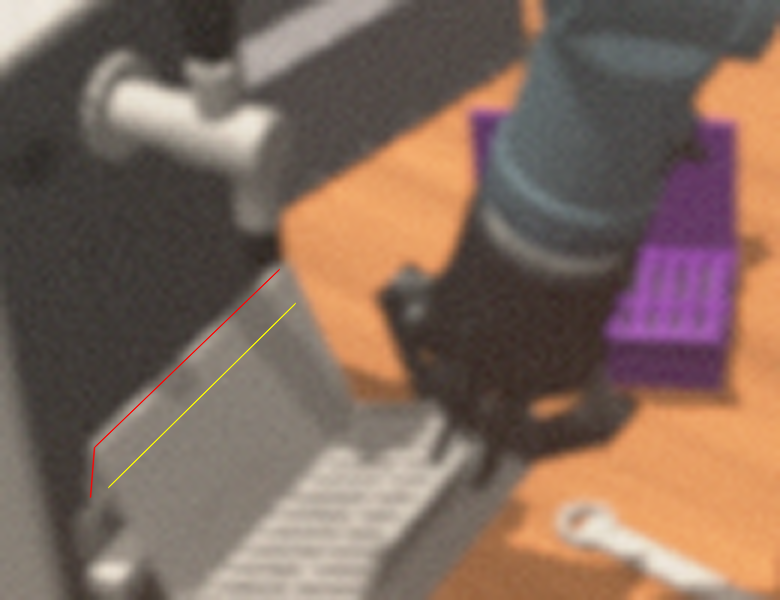

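>>> {"op": "jog_arm", "data": {
  "deltas": [
    {"offset": [0, 5.5, 7.3], "angular": [2.5, 0, 0], "hand": 1},
    {"offset": [0, 0, 0], "angular": [0, 0, 0], "hand": 1}
  ]
}}

```text
time_s: 13.55
eef_pos: [0.5373, -0.0442, 0.2126]
tool_rot: [-157.4, 0.0, -167.4]
ft_force: [-0.1, -0.2, -2.2]
opening: 0.033
```

```bash
python3 - <<'E'
from tr import *
p,M=now()
rows((p,M),[want(14.2,-13.8,15),want(14.5,-14,10)],[1,2],1,1,1)
E
```

```text
t 13.55 q [ 49.  37. -73. 113.  61.  75.  53.] strip [ 14.    0.8 -13.2] yaw/tip/roll [ 0.19 17.42  0.02] F cleat [ 0.2 -0.2 -2.2] open 0.033
[{"offset":[0.2,5.4,6.6],"angular":[2.4,0.1,0.2],"hand":1},{"offset":[0.0,5.3,6.4],"angular":[2.5,0.0,0.0],"hand":1},{"offset":[0.0,5.5,6.3],"angular":[2.5,0.0,0.0],"hand":1}]
end [ 0.5357 -0.0379  0.1882] grasp [ 0.5417 -0.0651  0.1395]
```

>>> {"op": "jog_arm", "data": {
  "deltas": [
    {"offset": [0, 5.4, 6.8], "angular": [2.4, 0, 0.1], "hand": 1},
    {"offset": [0, 0, 0], "angular": [0, 0, 0], "hand": 1}
  ]
}}

```text
time_s: 13.75
eef_pos: [0.5369, -0.0423, 0.2043]
tool_rot: [-155.0, 0.0, -167.5]
ft_force: [0.3, -1.3, -1.6]
opening: 0.024
```

```bash
python3 - <<'E'
from tr import *
p,M=now()
rows((p,M),[want(14.5,-14,10)],[2],1,1,1)
E
```

```text
t 13.75 q [ 46.  37. -71. 113.  63.  75.  50.] strip [ 14.6   0.4 -14. ] yaw/tip/roll [ 0.07 15.05  0.04] F cleat [ 1.3  0.  -1.6] open 0.024
[{"offset":[0.1,5.4,6.3],"angular":[2.5,0.0,0.0],"hand":1},{"offset":[0.1,5.8,6.2],"angular":[2.5,0.1,0.0],"hand":1}]
end [ 0.5358 -0.0379  0.1882] grasp [ 0.5417 -0.0651  0.1394]
```

>>> {"op": "jog_arm", "data": {
  "deltas": [
    {"offset": [0, 5.4, 6.3], "angular": [2.5, 0, 0], "hand": 1},
    {"offset": [0, 5.8, 6.2], "angular": [2.5, 0, 0], "hand": 1},
    {"offset": [0, 0, 0], "angular": [0, 0, 0], "hand": 1}
  ]
}}

```text
time_s: 14.05
eef_pos: [0.5361, -0.0382, 0.1881]
tool_rot: [-150.0, 0.0, -167.6]
ft_force: [1.4, -4.0, -1.7]
opening: 0.028
```

```bash
python3 - <<'E'
from look import *
p,M=look('o11')
rows((p,M),[want(15,-15,5),want(15.5,-15.5,1)],[2,2],1,1,1)
E
```

```text
t 14.05 q [ 41.  38. -67. 114.  67.  77.  45.] strip [ 14.8   0.3 -14.2] yaw/tip/roll [ 0.02 10.04  0.02] F cleat [ 4.2  0.5 -1.7] open 0.028
[{"offset":[0.1,5.5,6.7],"angular":[2.5,0.0,0.0],"hand":1},{"offset":[0.2,5.8,6.6],"angular":[2.5,0.0,0.0],"hand":1},{"offset":[0.0,4.3,5.3],"angular":[2.0,0.0,0.0],"hand":1},{"offset":[0.0,4.4,5.2],"angular":[2.0,0.0,0.0],"hand":1}]
end [ 0.535  -0.0347  0.1573] grasp [ 0.5426 -0.069   0.1135]
```

View pics/o11scene.png

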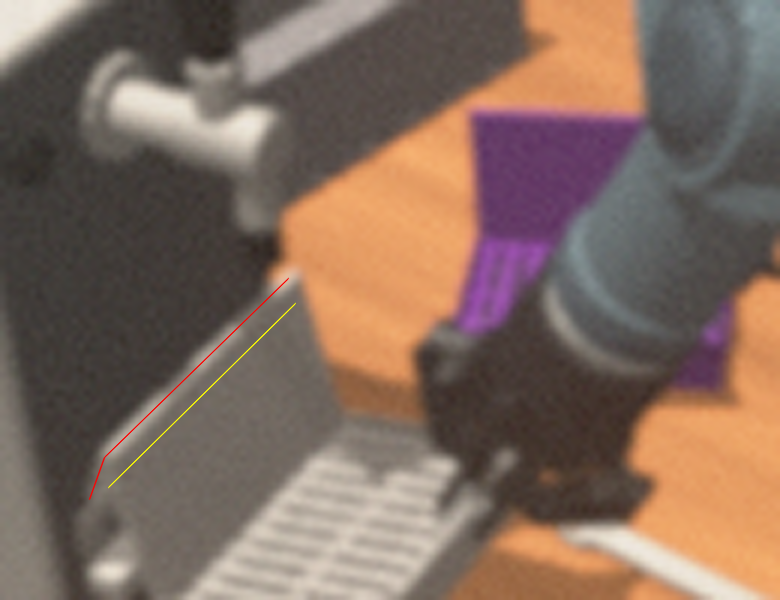

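>>> {"op": "jog_arm", "data": {
  "deltas": [
    {"offset": [0, 4.7, 7.2], "angular": [2.5, 0, 0], "hand": 1},
    {"offset": [0, 5.5, 6.8], "angular": [2.5, 0, 0], "hand": 1},
    {"offset": [0, 0, 0], "angular": [0, 0, 0], "hand": 1}
  ]
}}

```text
time_s: 14.45
eef_pos: [0.5356, -0.0362, 0.1708]
tool_rot: [-145.1, 0.0, -167.6]
ft_force: [0.6, -1.9, -1.5]
opening: 0.025
```

```bash
python3 - <<'E'
from tr import *
p,M=now()
rows((p,M),[want(16.5,-15.5,1)],[2],1,1,1)
E
```

```text
t 14.45 q [ 36.  39. -64. 115.  71.  79.  41.] strip [ 15.7   0.2 -15.6] yaw/tip/roll [0.01 5.14 0.02] F cleat [ 2.   0.2 -1.5] open 0.025
[{"offset":[0.1,4.1,5.3],"angular":[2.1,0.0,0.0],"hand":1},{"offset":[0.1,4.3,5.3],"angular":[2.0,0.0,0.0],"hand":1}]
end [ 0.5353 -0.0357  0.1572] grasp [ 0.5428 -0.0699  0.1135]
```

>>> {"op": "jog_arm", "data": {
  "deltas": [
    {"offset": [0, 4.1, 5.4], "angular": [2.1, 0, 0], "hand": 1},
    {"offset": [0, 4.3, 5.4], "angular": [2, 0, 0], "hand": 1},
    {"offset": [0, 0, 0], "angular": [0, 0, 0], "hand": 1}
  ]
}}

```text
time_s: 14.75
eef_pos: [0.5355, -0.0354, 0.1571]
tool_rot: [-141.2, 0.0, -167.6]
ft_force: [0.5, -0.9, -2.4]
opening: 0.028
```

```bash
python3 - <<'E'
from tr import *
p,M=now()
rows((p,M),[want(16.5,-16.2,0)],[1],1,1,1)
E
```

```text
t 14.75 q [ 32.  40. -61. 115.  74.  81.  37.] strip [ 16.3   0.2 -16.1] yaw/tip/roll [-0.02  1.15  0.03] F cleat [ 1.   0.3 -2.4] open 0.028
[{"offset":[0.3,2.5,3.0],"angular":[1.2,0.0,0.0],"hand":1}]
end [ 0.5352 -0.0354  0.1532] grasp [ 0.5429 -0.0705  0.1101]
```

>>> {"op": "jog_arm", "data": {
  "deltas": [
    {"offset": [0, 2.5, 3], "angular": [1.2, 0, 0], "hand": 1},
    {"offset": [0, 0, 0], "angular": [0, 0, 0], "hand": 1},
    {"offset": [0, 0, 0], "angular": [0, 0, 0], "hand": 1}
  ]
}}

```text
time_s: 15.05
eef_pos: [0.5358, -0.0349, 0.1539]
tool_rot: [-139.9, 0.1, -167.6]
ft_force: [0.3, 0.5, 1.3]
opening: 0.029
```

```bash
python3 - <<'E'
from look import *
look('o12')
E
```

```text
t 15.05 q [ 31.  41. -60. 116.  75.  82.  36.] strip [ 16.1   0.6 -15.3] yaw/tip/roll [-0.02 -0.07  0.14] F cleat [-0.5  0.4  1.3] open 0.029
```

View pics/o12scene.png

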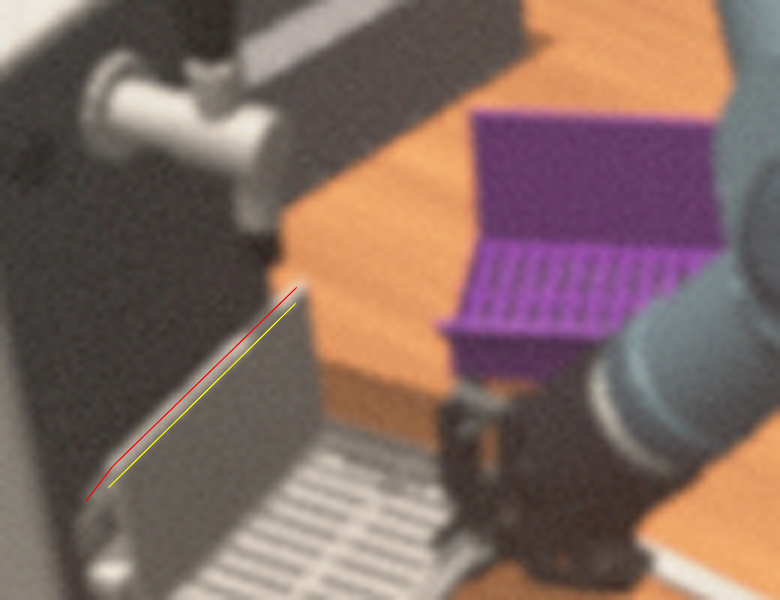

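View pics/o12top.png

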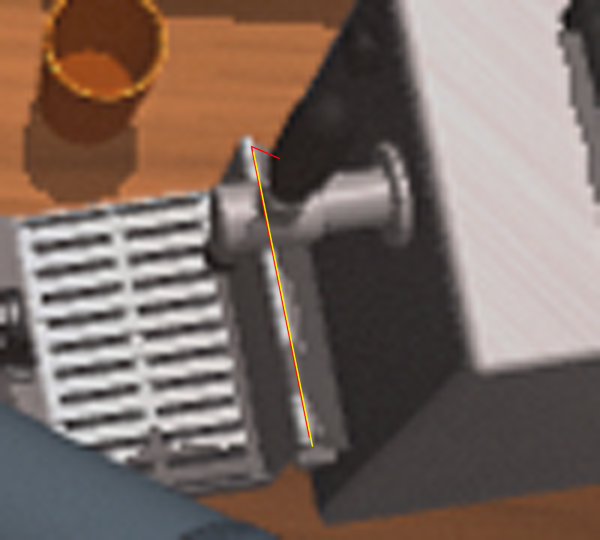

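>>> {"op": "jog_arm", "data": {
  "deltas": [
    {"offset": [0, 0, 0], "angular": [0, 0, 0], "hand": 0.8},
    {"offset": [0, 0, 0], "angular": [0, 0, 0], "hand": 0.5},
    {"offset": [0, 0, 0], "angular": [0, 0, 0], "hand": 0.3},
    {"offset": [0, 0, 0], "angular": [0, 0, 0], "hand": 0.3},
    {"offset": [0, 0, -10], "angular": [0, 0, 0], "hand": 0.3},
    {"offset": [0, 0, -20], "angular": [0, 0, 0], "hand": 0.3},
    {"offset": [0, 0, -30], "angular": [0, 0, 0], "hand": 0.3},
    {"offset": [0, 0, -30], "angular": [0, 0, 0], "hand": 0.3},
    {"offset": [0, 0, 0], "angular": [0, 0, 0], "hand": 0.3}
  ],
  "newtons": 40
}}

```text
time_s: 16.05
eef_pos: [0.5241, 0.0259, 0.2259]
tool_rot: [-139.9, 0.5, -167.3]
ft_force: [-0.5, 0.4, 0.4]
opening: 0.348
```

```bash
python3 - <<'E'
from look import *
p,M=now()
s=env.grab_frame('scene')[:,:,::-1]; t=env.grab_frame('top')[:,:,::-1]
cv2.imwrite('pics/s13.png',s);cv2.imwrite('pics/t13.png',t)
w=want(16,-16,0); lip=w[0]; T=trayR(pc[2],0)
P=lambda *x: lip+T@(np.array(x)/1000)
for n,im0,(x0,y0,x1,y1) in (('scene',s,(165,150,295,250)),('top',t,(290,130,410,220))):
    k=6; im=cv2.resize(im0[y0:y1,x0:x1],None,fx=k,fy=k,interpolation=cv2.INTER_CUBIC)
    for pts in ([P(134.3,-80,63),P(134.3,80,63),P(134.3,80,-50)],[P(-10.3,80,12.3),P(-10.3,-80,12.3),P(19.3,-80,-23),P(19.3,80,-23),P(-10.3,80,12.3)]):
        q=(proj(n,np.array(pts))-[x0,y0]+.5)*k-.5; cv2.polylines(im,[np.round(q).astype(int)],False,(0,0,255),1,cv2.LINE_AA)
    cv2.imwrite(f'pics/o13{n}.png',im)
E
```

```text
t 16.05 q [ 29.  35. -66. 113.  67.  87.  38.] strip [-45.8   3.5  56.7] yaw/tip/roll [ 0.35 -0.06  0.49] F cleat [-0.5 -0.4  0.4] open 0.348
```

View pics/o13scene.png

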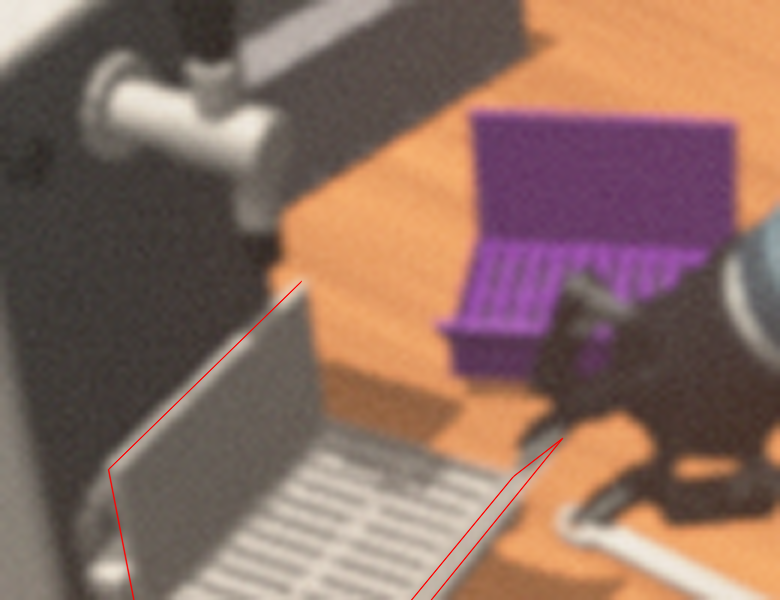

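View pics/o13top.png

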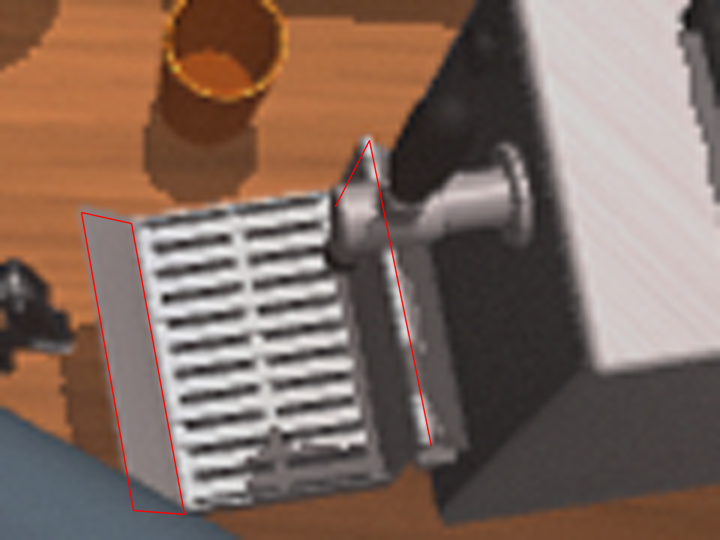

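View pics/s13.png

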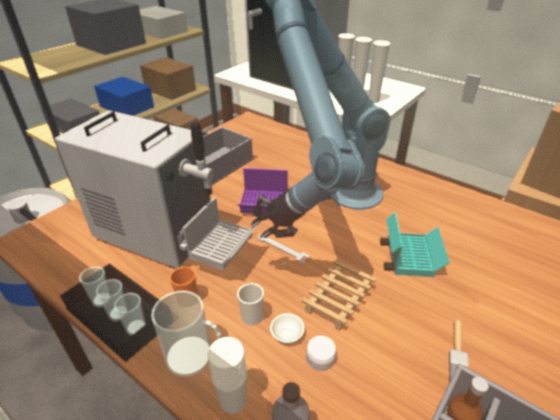

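```bash
cat > tm.py <<'E'
import plan
from plan import *
pc=np.array([.578,-.230,-77.6])
h=np.array([np.cos(np.radians(pc[2])),np.sin(np.radians(pc[2])),0])
def TR(yaw,tilt,s=1):
    hd=np.array([np.cos(np.radians(yaw)),np.sin(np.radians(yaw)),0]);k=np.array([0,0,1.]);t=np.radians(tilt)
    z=np.sin(t)*hd-np.cos(t)*k; y=s*np.cross(k,hd); return np.c_[np.cross(y,z),y,z]
E
python3 - <<'E'
from tm import *
p,M,s=cur()
for sg in(1,-1):
    rv=np.degrees(R.from_matrix(M.T@TR(-77.6,45,sg)).as_rotvec()); print(sg,rv)
s0=cv2.imread('pics/s13.png');t0=cv2.imread('pics/t13.png')
crop(t0,250,130,300,180,10,'pics/c14t.png');crop(s0,225,270,275,330,10,'pics/c14s.png')
from fit import u
print('dish',onz('top',[u((292,150),5,(180,130))],.032))
E
```

```text
1 [ 3.91009689 -3.66804417 89.87635268]
-1 [  3.66919198   3.91132044 -90.00753666]
dish [[0.65177997 0.17039193 0.032     ]]
```

View pics/c14t.png

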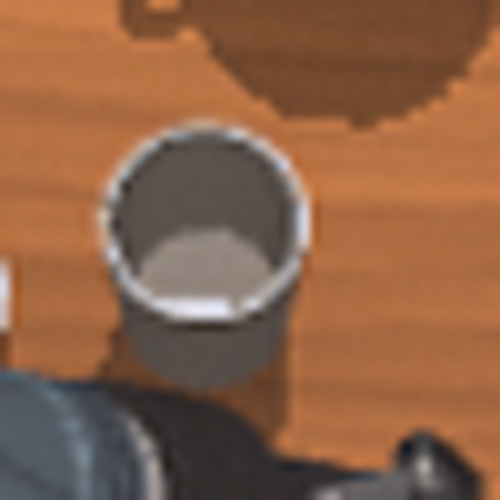

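View pics/c14s.png

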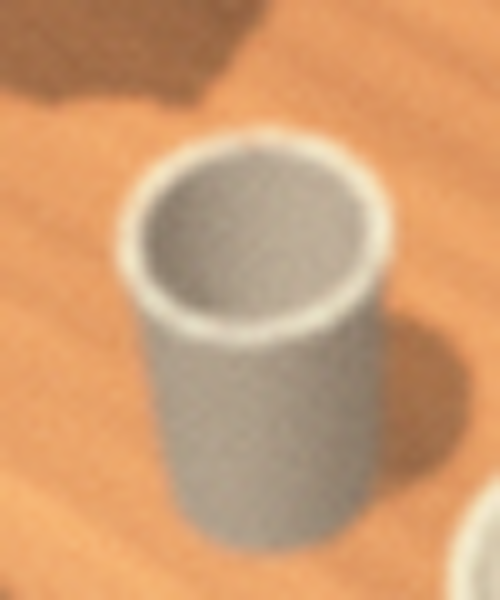

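```bash
python3 - <<'E'
from tm import *
a=onz('top',[(270.05,151.55)],.095)[0];b=onz('scene',[(250.05,293.15)],.095)[0];print(a,b)
c=(a+b)/2
p,M,s=cur(); print(p)
Rt=TR(-77.6,45,1); tgt=np.array([c[0],c[1],.052]); np.save('tg.npy',tgt)
pre=tgt-Rt[:,2]*.10
rows((p,M),[(p+M@G+np.array([0,.06,.08]),M),(pre+np.array([0,0,.04]),Rt)],[4,13],-1,0,1)
E
```

```text
[0.66518182 0.0636698  0.095     ] [0.66288619 0.06462964 0.095     ]
[0.52310857 0.02181386 0.22280207]
[{"offset":[-3.0,-2.0,-25.0],"angular":[0.0,0.0,0.0],"hand":-1},{"offset":[-4.0,-1.0,-24.0],"angular":[0.0,0.0,0.0],"hand":-1},{"offset":[-3.0,-2.0,-25.0],"angular":[0.0,0.0,0.0],"hand":-1},{"offset":[-3.0,-2.0,-25.0],"angular":[0.0,0.0,0.0],"hand":-1},{"offset":[-10.0,9.0,3.0],"angular":[0.3,-0.3,6.9],"hand":-1},{"offset":[-9.0,9.0,3.0],"angular":[0.3,-0.3,6.9],"hand":-1},{"offset":[-8.0,11.0,3.0],"angular":[0.3,-0.2,6.9],"hand":-1},{"offset":[-6.0,12.0,3.0],"angular":[0.3,-0.3,7.0],"hand":-1},{"offset":[-5.0,13.0,3.0],"angular":[0.3,-0.3,6.9],"hand":-1},{"offset":[-3.0,13.0,3.0],"angular":[0.3,-0.3,6.9],"hand":-1}]
[{"offset":[-2.0,13.0,2.0],"angular":[0.3,-0.3,6.9],"hand":-1},{"offset":[0.0,14.0,3.0],"angular":[0.3,-0.3,6.9],"hand":-1},{"offset":[1.0,13.0,3.0],"angular":[0.3,-0.2,6.9],"hand":-1},{"offset":[3.0,14.0,2.0],"angular":[0.3,-0.3,6.9],"hand":-1},{"offset":[5.0,13.0,3.0],"angular":[0.3,-0.3,6.9],"hand":-1},{"offset":[6.0,12.0,2.0],"angular":[0.3,-0.3,7.0],"hand":-1},{"offset":[7.0,11.0,3.0],"angular":[0.3,-0.3,6.9],"hand":-1}]
end [0.6402 0.1701 0.2007] grasp [0.6484 0.1329 0.1626]
```

>>> {"op": "jog_arm", "data": {
  "deltas": [
    {"offset": [-3, -2, -25], "angular": [0, 0, 0], "hand": -1},
    {"offset": [-4, -1, -24], "angular": [0, 0, 0], "hand": -1},
    {"offset": [-3, -2, -25], "angular": [0, 0, 0], "hand": -1},
    {"offset": [-3, -2, -25], "angular": [0, 0, 0], "hand": -1},
    {"offset": [-10, 9, 3], "angular": [0.3, -0.3, 6.9], "hand": -1},
    {"offset": [-9, 9, 3], "angular": [0.3, -0.3, 6.9], "hand": -1},
    {"offset": [-8, 11, 3], "angular": [0.3, -0.2, 6.9], "hand": -1},
    {"offset": [-6, 12, 3], "angular": [0.3, -0.3, 7], "hand": -1},
    {"offset": [-5, 13, 3], "angular": [0.3, -0.3, 6.9], "hand": -1},
    {"offset": [-3, 13, 3], "angular": [0.3, -0.3, 6.9], "hand": -1}
  ]
}}

```text
time_s: 17.15
eef_pos: [0.5765, 0.1202, 0.2524]
tool_rot: [-146.0, 27.3, 159.3]
ft_force: [0.1, -0.4, -0.4]
opening: 1.001
```

```bash
python3 - <<'E'
from tm import *
p,M,s=cur(); print(np.round(s['qpos']),p)
Rt=TR(-77.6,45,1); tgt=np.load('tg.npy')
pre=tgt-Rt[:,2]*.10
rows((p,M),[(pre+np.array([0,0,.03]),Rt)],[8],-1,0,1)
E
```

```text
[ 12.  39. -58. 101.  65.  95.  -4.] [0.57652642 0.12015262 0.25243587]
[{"offset":[-1.0,12.0,3.0],"angular":[0.2,-0.3,6.0],"hand":-1},{"offset":[0.0,13.0,3.0],"angular":[0.2,-0.2,6.0],"hand":-1},{"offset":[2.0,12.0,2.0],"angular":[0.3,-0.3,6.0],"hand":-1},{"offset":[2.0,12.0,3.0],"angular":[0.2,-0.2,6.1],"hand":-1},{"offset":[5.0,12.0,3.0],"angular":[0.2,-0.3,6.0],"hand":-1},{"offset":[5.0,12.0,2.0],"angular":[0.2,-0.2,6.0],"hand":-1},{"offset":[6.0,10.0,3.0],"angular":[0.3,-0.3,6.0],"hand":-1},{"offset":[8.0,10.0,2.0],"angular":[0.2,-0.2,6.0],"hand":-1}]
end [0.6401 0.1705 0.1906] grasp [0.6483 0.1332 0.1525]
```

>>> {"op": "jog_arm", "data": {
  "deltas": [
    {"offset": [-1, 12, 3], "angular": [0.2, -0.3, 6], "hand": -1},
    {"offset": [0, 13, 3], "angular": [0.2, -0.2, 6], "hand": -1},
    {"offset": [2, 12, 2], "angular": [0.3, -0.3, 6], "hand": -1},
    {"offset": [2, 12, 3], "angular": [0.2, -0.2, 6.1], "hand": -1},
    {"offset": [5, 12, 3], "angular": [0.2, -0.3, 6], "hand": -1},
    {"offset": [5, 12, 2], "angular": [0.2, -0.2, 6], "hand": -1},
    {"offset": [6, 10, 3], "angular": [0.3, -0.3, 6], "hand": -1},
    {"offset": [8, 10, 2], "angular": [0.2, -0.2, 6], "hand": -1},
    {"offset": [0, 0, 0], "angular": [0, 0, 0], "hand": -1}
  ]
}}

```text
time_s: 18.05
eef_pos: [0.6395, 0.1714, 0.1897]
tool_rot: [-179.6, 45.0, 103.0]
ft_force: [-1.4, -0.8, -0.3]
opening: 0.998
```

```bash
python3 - <<'E'
from tm import *
p,M,s=cur(); print(np.round(s['qpos']),p)
Rt=TR(-77.6,45,1); tgt=np.load('tg.npy')
rows((p,M),[(tgt-Rt[:,2]*.09,Rt),(tgt,Rt)],[3,6],-1,0,1)
S=env.grab_frame('scene')[:,:,::-1];crop(S,180,190,380,340,4,'pics/s15.png')
E
```

```text
[ -0.  48. -48.  90.  69.  95. -53.] [0.63946508 0.17135946 0.18968841]
[{"offset":[7.0,0.0,10.0],"angular":[0.0,0.0,0.1],"hand":-1},{"offset":[6.0,1.0,11.0],"angular":[0.0,0.0,0.2],"hand":-1},{"offset":[7.0,0.0,10.0],"angular":[0.0,0.0,0.1],"hand":-1},{"offset":[0.0,0.0,15.0],"angular":[0.0,0.0,0.0],"hand":-1},{"offset":[0.0,0.0,15.0],"angular":[0.0,0.0,0.0],"hand":-1},{"offset":[0.0,0.0,15.0],"angular":[0.0,0.0,0.0],"hand":-1},{"offset":[0.0,0.0,15.0],"angular":[0.0,0.0,0.0],"hand":-1},{"offset":[0.0,0.0,15.0],"angular":[0.0,0.0,0.0],"hand":-1},{"offset":[-1.0,0.0,15.0],"angular":[0.0,0.0,0.0],"hand":-1}]
end [0.6558 0.1012 0.0906] grasp [0.6639 0.064  0.0525]
```

View pics/s15.png

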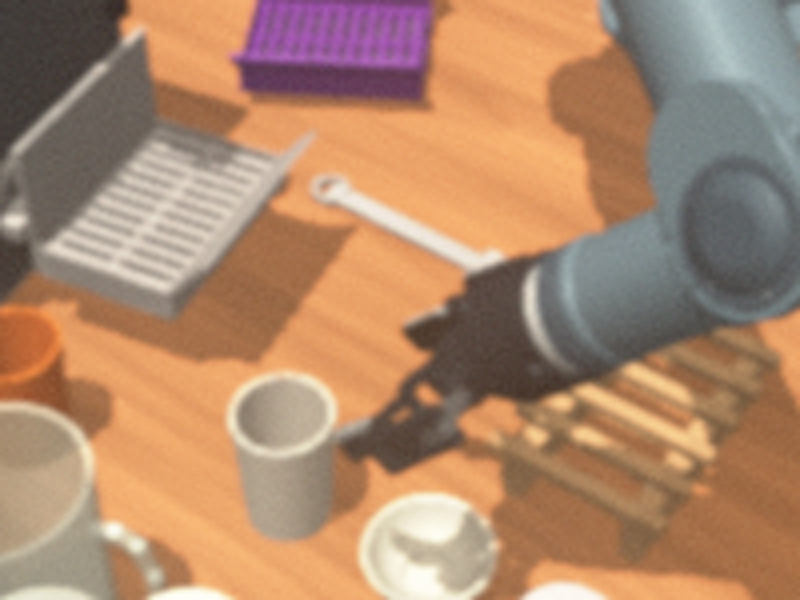

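>>> {"op": "jog_arm", "data": {
  "deltas": [
    {"offset": [7, 0, 10], "angular": [0, 0, 0.1], "hand": -1},
    {"offset": [6, 1, 11], "angular": [0, 0, 0.2], "hand": -1},
    {"offset": [7, 0, 10], "angular": [0, 0, 0.1], "hand": -1},
    {"offset": [0, 0, 15], "angular": [0, 0, 0], "hand": -1},
    {"offset": [0, 0, 15], "angular": [0, 0, 0], "hand": -1},
    {"offset": [0, 0, 15], "angular": [0, 0, 0], "hand": -1},
    {"offset": [0, 0, 15], "angular": [0, 0, 0], "hand": -1},
    {"offset": [0, 0, 0], "angular": [0, 0, 0], "hand": -1}
  ]
}}

```text
time_s: 18.9
eef_pos: [0.6514, 0.12, 0.112]
tool_rot: [179.9, 45.0, 102.2]
ft_force: [0.3, -0.5, 0.8]
opening: 0.998
```

```bash
python3 - <<'E'
from tm import *
p,M,s=cur(); print(np.round(s['qpos']),p,s['ft_force'])
Rt=TR(-77.6,45,1); tgt=np.load('tg.npy')
rows((p,M),[(tgt,Rt)],[3],-1,0,1)
S=env.grab_frame('scene')[:,:,::-1];crop(S,200,230,350,350,5,'pics/s16.png')
E
```

```text
[  2.  52. -45.  93.  73.  89. -56.] [0.65140781 0.12003439 0.11202808] [ 0.2768166  -0.52708163  0.76397262]
[{"offset":[1.0,0.0,10.0],"angular":[0.0,0.0,-0.1],"hand":-1},{"offset":[0.0,0.0,9.0],"angular":[-0.1,0.0,0.0],"hand":-1},{"offset":[1.0,0.0,10.0],"angular":[0.0,0.0,-0.1],"hand":-1}]
end [0.6555 0.1014 0.0901] grasp [0.6637 0.0641 0.052 ]
```

View pics/s16.png

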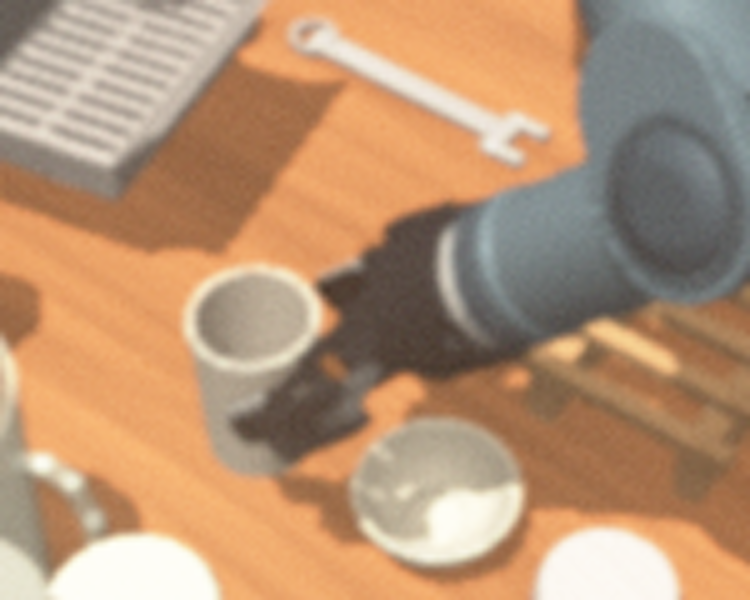

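```bash
python3 - <<'E'
from tm import *
p,M,s=cur()
Rt=TR(-77.6,45,1); tgt=np.load('tg.npy'); A=np.array([tgt[0],tgt[1],.072])
rows((p,M),[(A+Rt[:,2]*.0069,Rt)],[3],-1,1,1)
E
```

```text
[{"offset":[-4.2,0.0,7.9],"angular":[0.0,0.0,-0.1],"hand":-1},{"offset":[-4.2,-0.1,7.9],"angular":[0.0,0.0,0.0],"hand":-1},{"offset":[-4.2,0.0,7.9],"angular":[0.0,0.0,-0.1],"hand":-1}]
end [0.6569 0.0966 0.1052] grasp [0.6651 0.0594 0.0671]
```

Move in and close gently.

>>> {"op": "jog_arm", "data": {
  "deltas": [
    {"offset": [-4.5, 0, 7.5], "angular": [0, 0, -0.1], "hand": -1},
    {"offset": [-4, 0, 8], "angular": [0, 0, 0], "hand": -1},
    {"offset": [-4, 0, 8], "angular": [0, 0, -0.1], "hand": -1},
    {"offset": [0, 0, 0], "angular": [0, 0, 0], "hand": -1}
  ],
  "newtons": 25
}}

```text
time_s: 19.35
eef_pos: [0.6575, 0.0966, 0.1061]
tool_rot: [179.9, 45.0, 102.4]
ft_force: [1.0, 0.2, -0.1]
opening: 1.004
```

>>> {"op": "jog_arm", "data": {
  "deltas": [
    {"offset": [0, 0, 0], "angular": [0, 0, 0], "hand": -0.7},
    {"offset": [0, 0, 0], "angular": [0, 0, 0], "hand": -0.5},
    {"offset": [0, 0, 0], "angular": [0, 0, 0], "hand": -0.3},
    {"offset": [0, 0, 0], "angular": [0, 0, 0], "hand": -0.1},
    {"offset": [0, 0, 0], "angular": [0, 0, 0], "hand": 0.2},
    {"offset": [0, 0, 0], "angular": [0, 0, 0], "hand": 0.2}
  ],
  "newtons": 25
}}

```text
time_s: 19.95
eef_pos: [0.6571, 0.0995, 0.1068]
tool_rot: [179.9, 44.9, 102.5]
ft_force: [-1.0, 0.4, 2.3]
opening: 0.764
```

```bash
python3 - <<'E'
from tm import *
p,M,s=cur(); print(np.round(s['qpos']),p,s['ft_force'],s['opening'], s['tool_rot'])
S=env.grab_frame('scene')[:,:,::-1];crop(S,200,230,350,350,5,'pics/s17.png')
S=env.grab_frame('top')[:,:,::-1];crop(S,210,110,310,190,7,'pics/t17.png')
E
```

```text
[  4.  52. -44.  93.  74.  88. -55.] [0.65705009 0.09952376 0.1067595 ] [-0.9738501   0.41825823  2.3110281 ] 0.7641324576169645 [179.85961301  44.88694126 102.49358883]
```

View pics/s17.png

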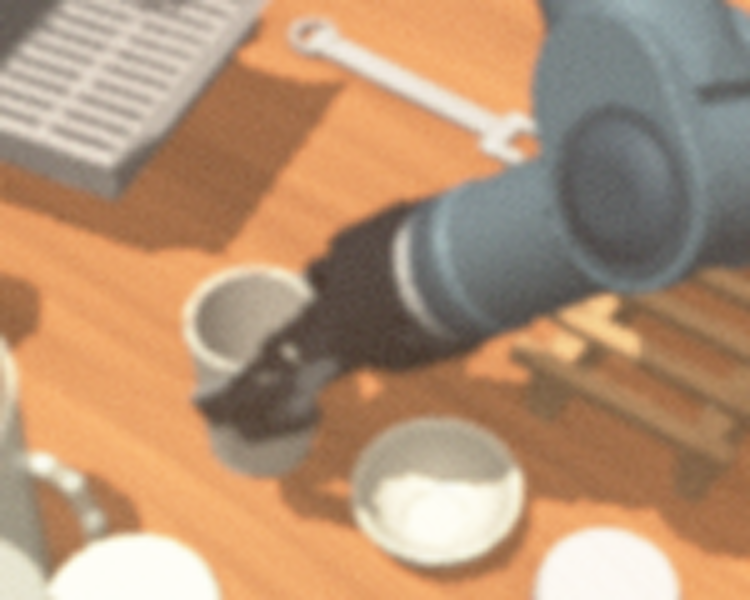

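View pics/t17.png

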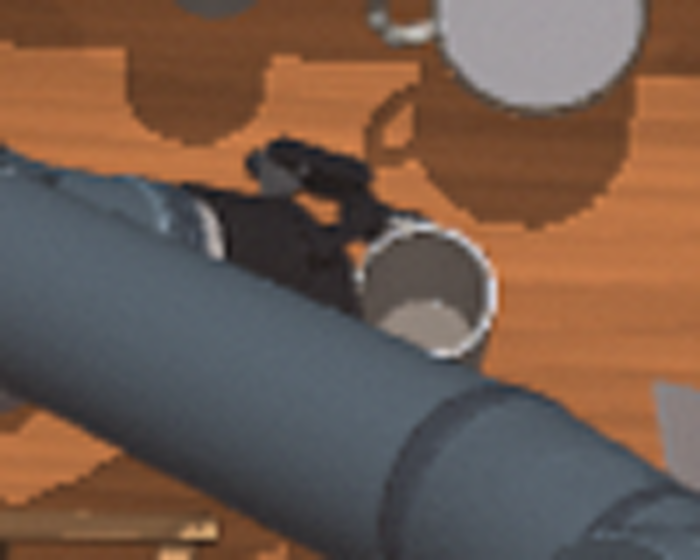

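>>> {"op": "jog_arm", "data": {
  "deltas": [
    {"offset": [-3.5, 0, -3.5], "angular": [0, 0, 0], "hand": 0.2},
    {"offset": [-7, 0, -7], "angular": [0, 0, 0], "hand": 0.2},
    {"offset": [-14, 0, -14], "angular": [0, 0, 0], "hand": 0.2},
    {"offset": [-20, 0, -20], "angular": [0, 0, 0], "hand": 0.2},
    {"offset": [-20, 0, -20], "angular": [0, 0, 0], "hand": 0.2},
    {"offset": [-20, 0, -20], "angular": [0, 0, 0], "hand": 0.2},
    {"offset": [-14, 0, -14], "angular": [0, 0, 0], "hand": 0.2},
    {"offset": [0, 0, 0], "angular": [0, 0, 0], "hand": 0.2}
  ],
  "newtons": 30
}}

```text
time_s: 20.85
eef_pos: [0.6584, 0.0999, 0.2505]
tool_rot: [179.2, 44.8, 102.0]
ft_force: [0.5, 0.6, -1.1]
opening: 0.761
```

```bash
cat >> tm.py <<'E'
p0=np.array([.65705,.09952,.10676]); M0=R.from_euler('xyz',[179.86,44.887,102.494],degrees=True).as_matrix()
B=M0.T@(np.array([.664,.064,0])-p0)   # tumbler bottom centre in tool
UP=M0.T@np.array([0,0,1.])
fc=np.array([pc[0],pc[1],0])
def place(out,zb,tilt=None,lat=0):
    # desired tool orientation keeping tumbler upright, yaw -77.6
    d=np.arctan2(-h[1],-h[0])
    # rotate M0 about world z to heading
    yaw0=np.degrees(np.arctan2(M0[1,2],M0[0,2])); Mt=R.from_euler('z',pc[2]-yaw0,degrees=True).as_matrix()@M0
    b=fc-out*h+np.array([0,0,zb])+lat*np.array([-h[1],h[0],0])
    return b, Mt
import plan as _p
_p.G=B
def nowt():
    p,M,s=cur(); b=p+M@B; r=b-fc
    lean=np.degrees(np.arccos((M@UP)[2]))
    print('t',s['time_s'],'q',np.round(s['qpos']),'out',round(-r@h*1000,1),'lat',round((r@np.array([-h[1],h[0],0]))*1000,1),'zb',round(b[2]*1000,1),'lean',round(lean,2),'F',np.round(s['ft_force'],1),'op',round(float(s['opening']),3)); return p,M
E
python3 - <<'E'
from tm import *
p,M=nowt()
rows((p,M),[place(.150,.145)],[7],0.2,0,1)
S=env.grab_frame('scene')[:,:,::-1];cv2.imwrite('pics/s18.png',S)
E
```

```text
t 20.85 q [  7.  42. -49.  91.  68.  93. -46.] out 268.8 lat 149.3 zb 143.7 lean 0.44 F [ 0.5  0.6 -1.1] op 0.761
[{"offset":[-12.0,-21.0,12.0],"angular":[0.1,0.0,0.0],"hand":0.2},{"offset":[-12.0,-21.0,11.0],"angular":[0.0,0.0,0.0],"hand":0.2},{"offset":[-13.0,-22.0,12.0],"angular":[0.1,0.0,0.0],"hand":0.2},{"offset":[-12.0,-21.0,12.0],"angular":[0.1,0.0,-0.1],"hand":0.2},{"offset":[-12.0,-21.0,11.0],"angular":[0.1,0.0,0.0],"hand":0.2},{"offset":[-12.0,-21.0,12.0],"angular":[0.0,0.0,0.0],"hand":0.2},{"offset":[-13.0,-21.0,12.0],"angular":[0.1,-0.1,0.0],"hand":0.2}]
end [ 0.5395 -0.048   0.2521] grasp [ 0.5463 -0.0837  0.1454]
```

View pics/s18.png

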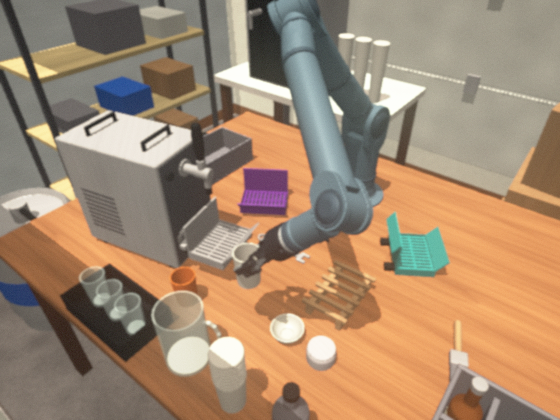

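>>> {"op": "jog_arm", "data": {
  "deltas": [
    {"offset": [-12, -21, 12], "angular": [0.1, 0, 0], "hand": 0.2},
    {"offset": [-12, -21, 11], "angular": [0, 0, 0], "hand": 0.2},
    {"offset": [-13, -22, 12], "angular": [0.1, 0, 0], "hand": 0.2},
    {"offset": [-12, -21, 12], "angular": [0.1, 0, -0.1], "hand": 0.2},
    {"offset": [-12, -21, 11], "angular": [0.1, 0, 0], "hand": 0.2},
    {"offset": [-12, -21, 12], "angular": [0, 0, 0], "hand": 0.2},
    {"offset": [-13, -21, 12], "angular": [0.1, -0.1, 0], "hand": 0.2},
    {"offset": [0, 0, 0], "angular": [0, 0, 0], "hand": 0.2},
    {"offset": [0, 0, 0], "angular": [0, 0, 0], "hand": 0.2}
  ]
}}

```text
time_s: 21.8
eef_pos: [0.5371, -0.0501, 0.2471]
tool_rot: [-179.3, 44.9, 102.7]
ft_force: [-0.3, 0.3, -0.7]
opening: 0.766
```

```bash
python3 - <<'E'
from tm import *
p,M=nowt()
rows((p,M),[place(.130,.137),place(.105,.105)],[2,4],0.2,1,1)
S=env.grab_frame('scene')[:,:,::-1];crop(S,150,130,350,280,4,'pics/s19.png')
cv2.imwrite('pics/t19.png',env.grab_frame('top')[:,:,::-1])
E
```

```text
t 21.8 q [ 26.  26. -52. 114.  65.  80. -44.] out 148.2 lat -3.5 zb 140.4 lean 0.58 F [-0.3  0.3 -0.7] op 0.766
[{"offset":[-5.3,1.2,7.6],"angular":[-0.2,0.0,0.2],"hand":0.2},{"offset":[-5.3,1.2,7.7],"angular":[-0.2,0.1,0.2],"hand":0.2},{"offset":[1.2,0.0,10.1],"angular":[0.0,0.0,0.0],"hand":0.2},{"offset":[1.2,0.0,10.0],"angular":[0.0,0.0,0.0],"hand":0.2},{"offset":[1.2,0.0,10.1],"angular":[0.0,0.0,0.0],"hand":0.2},{"offset":[1.2,0.0,10.1],"angular":[0.0,0.0,0.0],"hand":0.2}]
end [ 0.5487 -0.0919  0.2118] grasp [ 0.5554 -0.1274  0.105 ]
```

View pics/s19.png

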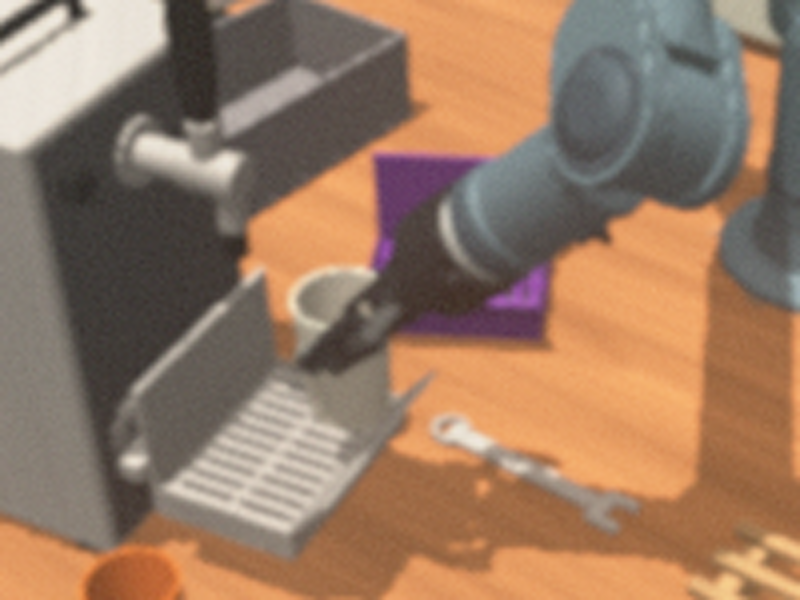

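View pics/t19.png

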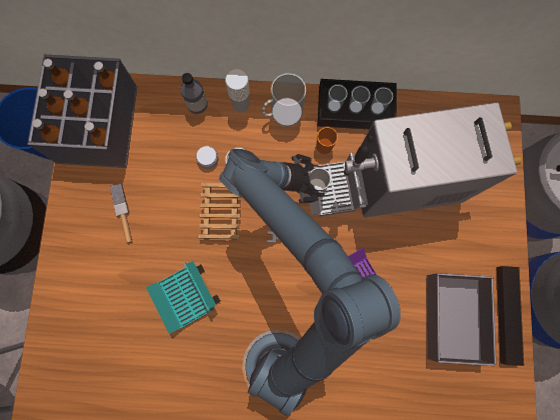

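>>> {"op": "jog_arm", "data": {
  "deltas": [
    {"offset": [-5.3, 1.2, 7.6], "angular": [-0.2, 0, 0.2], "hand": 0.2},
    {"offset": [-5.3, 1.2, 7.6], "angular": [-0.2, 0, 0.2], "hand": 0.2},
    {"offset": [1.2, 0, 10], "angular": [0, 0, 0], "hand": 0.2},
    {"offset": [1.2, 0, 10], "angular": [0, 0, 0], "hand": 0.2},
    {"offset": [1.2, 0, 10], "angular": [0, 0, 0], "hand": 0.2},
    {"offset": [1.2, 0, 10], "angular": [0, 0, 0], "hand": 0.2},
    {"offset": [0, 0, 0], "angular": [0, 0, 0], "hand": 0.2}
  ]
}}

```text
time_s: 22.6
eef_pos: [0.5488, -0.0923, 0.2116]
tool_rot: [179.9, 45.0, 102.1]
ft_force: [-0.4, -0.6, -0.5]
opening: 0.761
```

```bash
python3 - <<'E'
from tm import *
p,M=nowt()
rows((p,M),[place(.074,.092)],[4],0.2,1,1)
S=env.grab_frame('scene')[:,:,::-1];crop(S,165,140,305,250,5,'pics/s20.png')
E
```

```text
t 22.6 q [ 28.  29. -49. 115.  71.  76. -45.] out 104.5 lat -0.2 zb 104.9 lean 0.09 F [-0.4 -0.6 -0.5] op 0.761
[{"offset":[-3.1,0.0,7.7],"angular":[0.0,0.0,0.0],"hand":0.2},{"offset":[-3.2,0.1,7.7],"angular":[-0.1,0.0,0.0],"hand":0.2},{"offset":[-3.1,0.0,7.6],"angular":[0.0,0.1,0.0],"hand":0.2},{"offset":[-3.2,0.0,7.7],"angular":[0.0,0.0,0.0],"hand":0.2}]
end [ 0.5553 -0.1222  0.1988] grasp [ 0.5621 -0.1577  0.092 ]
```

View pics/s20.png

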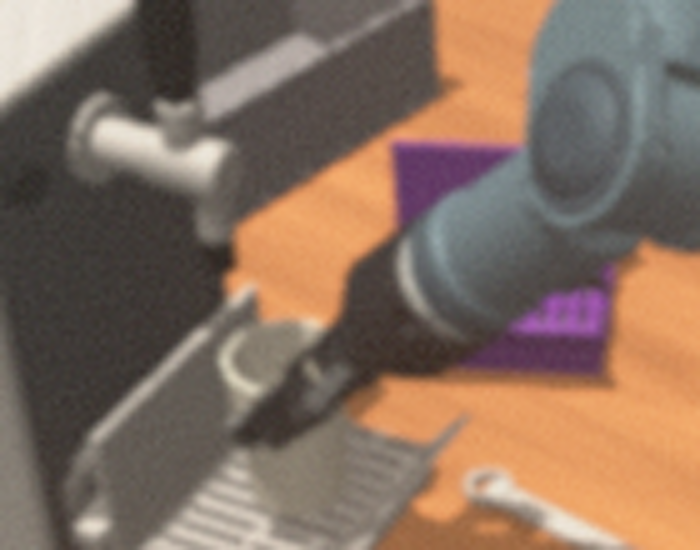

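>>> {"op": "jog_arm", "data": {
  "deltas": [
    {"offset": [-3.1, 0, 7.7], "angular": [0, 0, 0], "hand": 0.2},
    {"offset": [-3.2, 0, 7.7], "angular": [0, 0, 0], "hand": 0.2},
    {"offset": [-3.1, 0, 7.6], "angular": [0, 0, 0], "hand": 0.2},
    {"offset": [-3.2, 0, 7.7], "angular": [0, 0, 0], "hand": 0.2},
    {"offset": [0, 0, 0], "angular": [0, 0, 0], "hand": 0.2},
    {"offset": [0, 0, 0], "angular": [0, 0, 0], "hand": 0.2}
  ]
}}

```text
time_s: 23.25
eef_pos: [0.5562, -0.121, 0.2005]
tool_rot: [179.7, 45.0, 102.0]
ft_force: [-0.3, -0.6, -0.6]
opening: 0.762
```

```bash
python3 - <<'E'
from tm import *
p,M=nowt()
rows((p,M),[place(.074,.0815)],[4],0.2,1,1)
S=env.grab_frame('scene')[:,:,::-1];T=env.grab_frame('top')[:,:,::-1]
for n,im0,(x0,y0,x1,y1) in (('scene',S,(165,140,305,250)),('top',T,(290,130,410,220))):
    k=5; im=cv2.resize(im0[y0:y1,x0:x1],None,fx=k,fy=k,interpolation=cv2.INTER_CUBIC)
    b=p+M@B; a=np.linspace(0,2*np.pi,60)
    for z,r in((.095,.0335),(0,.0285)):
        pts=np.c_[b[0]+r*np.cos(a),b[1]+r*np.sin(a),np.full(60,b[2]+z)]
        q=(proj(n,pts)-[x0,y0]+.5)*k-.5; cv2.polylines(im,[np.round(q).astype(int)],False,(0,0,255),1,cv2.LINE_AA)
    cv2.imwrite(f'pics/o21{n}.png',im)
E
```

```text
t 23.25 q [ 30.  30. -48. 115.  73.  74. -45.] out 74.8 lat 1.2 zb 93.8 lean 0.14 F [-0.3 -0.6 -0.6] op 0.762
[{"offset":[2.0,-0.3,2.3],"angular":[0.0,0.0,0.0],"hand":0.2},{"offset":[2.0,-0.2,2.4],"angular":[0.0,0.0,-0.1],"hand":0.2},{"offset":[2.0,-0.3,2.3],"angular":[0.0,0.1,0.0],"hand":0.2},{"offset":[2.0,-0.3,2.3],"angular":[0.1,0.0,0.0],"hand":0.2}]
end [ 0.5553 -0.1221  0.1883] grasp [ 0.562  -0.1576  0.0815]
```

View pics/o21scene.png

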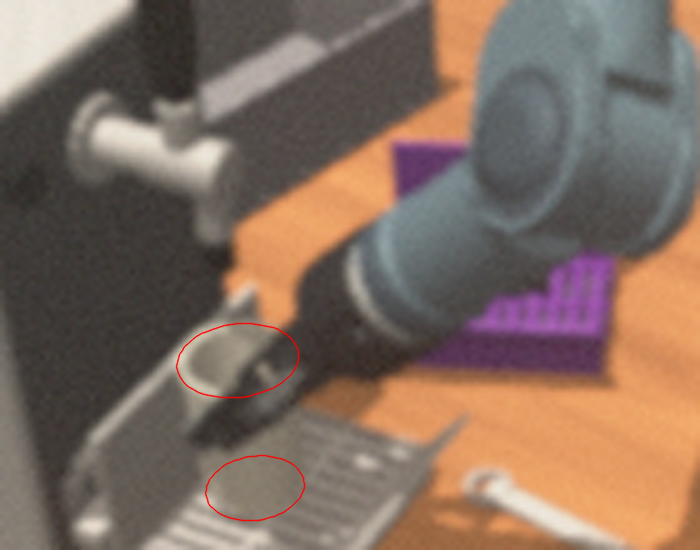

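View pics/o21top.png

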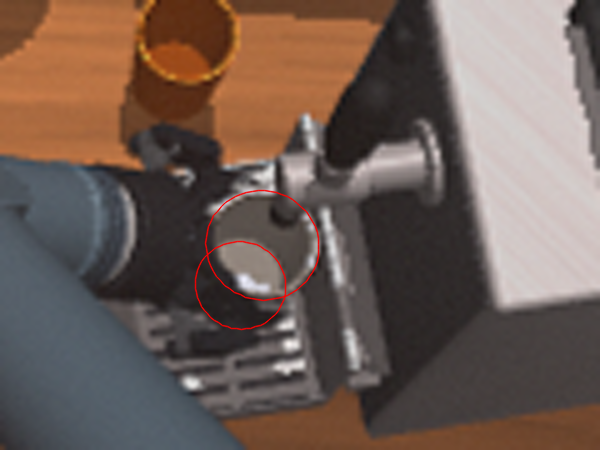

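>>> {"op": "jog_arm", "data": {
  "deltas": [
    {"offset": [2, -0.3, 2.3], "angular": [0, 0, 0], "hand": 0.2},
    {"offset": [2, -0.3, 2.3], "angular": [0, 0, 0], "hand": 0.2},
    {"offset": [2, -0.3, 2.3], "angular": [0, 0.1, 0], "hand": 0.2},
    {"offset": [1.5, -0.3, 1.8], "angular": [0, 0, 0], "hand": 0.2},
    {"offset": [0, 0, 0], "angular": [0, 0, 0], "hand": 0.2},
    {"offset": [0, 0, 0], "angular": [0, 0, 0], "hand": 0.2}
  ]
}}

```text
time_s: 23.95
eef_pos: [0.5553, -0.1216, 0.189]
tool_rot: [179.7, 44.9, 102.1]
ft_force: [0.5, -0.1, -0.5]
opening: 0.763
```

```bash
python3 - <<'E'
from tm import *
nowt()
E
```

```text
t 23.95 q [ 30.  31. -47. 115.  74.  73. -46.] out 74.6 lat 0.3 zb 82.3 lean 0.12 F [ 0.5 -0.1 -0.5] op 0.763
```

>>> {"op": "jog_arm", "data": {
  "deltas": [
    {"offset": [0.7, 0, 0.7], "angular": [0, 0, 0], "hand": 0.2},
    {"offset": [0, 0, 0], "angular": [0, 0, 0], "hand": 0.2},
    {"offset": [0, 0, 0], "angular": [0, 0, 0], "hand": 0.2}
  ]
}}

```text
time_s: 24.25
eef_pos: [0.5555, -0.1217, 0.1885]
tool_rot: [179.7, 44.9, 102.0]
ft_force: [-0.1, -0.8, 0.1]
opening: 0.76
```

```bash
python3 - <<'E'
from tm import *
nowt()
S=env.grab_frame('scene')[:,:,::-1];crop(S,165,140,305,250,5,'pics/s22.png')
E
```

```text
t 24.25 q [ 30.  31. -47. 115.  74.  73. -46.] out 74.4 lat 0.5 zb 81.8 lean 0.15 F [-0.1 -0.8  0.1] op 0.76
```

View pics/s22.png

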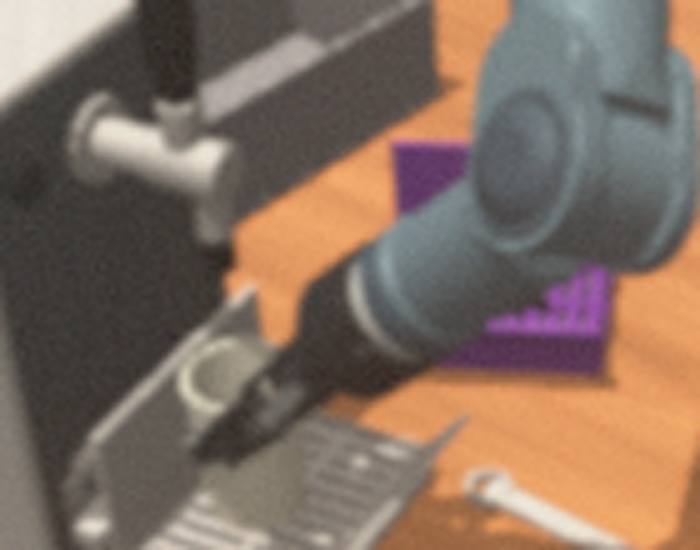

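>>> {"op": "jog_arm", "data": {
  "deltas": [
    {"offset": [0.4, 0, 0.4], "angular": [0, 0, 0], "hand": 0.2},
    {"offset": [0, 0, 0], "angular": [0, 0, 0], "hand": -0.4},
    {"offset": [0, 0, 0], "angular": [0, 0, 0], "hand": -0.55},
    {"offset": [0, 0, 0], "angular": [0, 0, 0], "hand": -0.7},
    {"offset": [0, 0, 0], "angular": [0, 0, 0], "hand": -1},
    {"offset": [0, 0, 0], "angular": [0, 0, 0], "hand": -1},
    {"offset": [0, 0, 0], "angular": [0, 0, 0], "hand": -1}
  ]
}}

```text
time_s: 25.0
eef_pos: [0.5552, -0.1215, 0.1874]
tool_rot: [179.7, 44.8, 102.1]
ft_force: [-0.5, -1.0, 0.4]
opening: 1.0
```

```bash
python3 - <<'E'
from tm import *
nowt()
S=env.grab_frame('scene')[:,:,::-1];crop(S,165,140,305,250,5,'pics/s23.png')
S=env.grab_frame('top')[:,:,::-1];crop(S,290,130,410,220,5,'pics/t23.png')
E
```

```text
t 25.0 q [ 30.  31. -47. 115.  74.  73. -46.] out 74.7 lat 0.2 zb 80.6 lean 0.12 F [-0.5 -1.   0.4] op 1.0
```

View pics/s23.png

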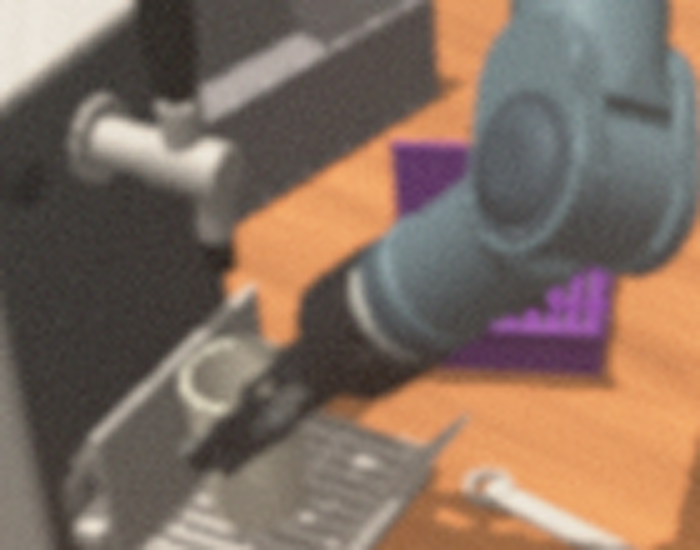

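View pics/t23.png

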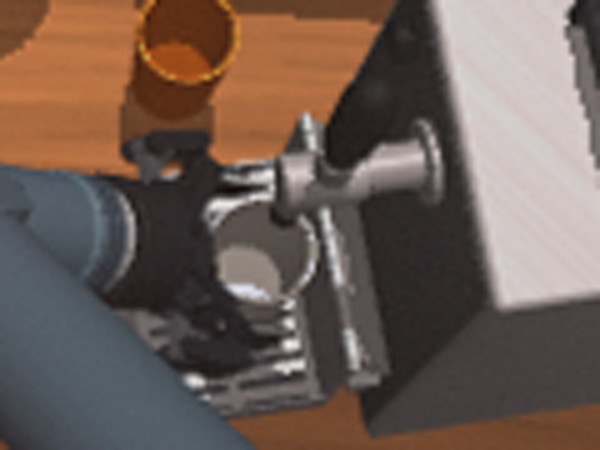

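Released, standing upright. Retreat along the tool axis.

>>> {"op": "jog_arm", "data": {
  "deltas": [
    {"offset": [0, 0, -5], "angular": [0, 0, 0], "hand": -1},
    {"offset": [0, 0, -10], "angular": [0, 0, 0], "hand": -1},
    {"offset": [0, 0, -15], "angular": [0, 0, 0], "hand": -1},
    {"offset": [0, 0, -25], "angular": [0, 0, 0], "hand": -1},
    {"offset": [0, 0, -30], "angular": [0, 0, 0], "hand": -1},
    {"offset": [0, 0, -30], "angular": [0, 0, 0], "hand": -1},
    {"offset": [0, 0, -30], "angular": [0, 0, 0], "hand": -1},
    {"offset": [0, 0, 0], "angular": [0, 0, 0], "hand": -1},
    {"offset": [0, 0, 0], "angular": [0, 0, 0], "hand": -1}
  ]
}}

```text
time_s: 26.0
eef_pos: [0.5333, -0.0207, 0.2913]
tool_rot: [179.5, 44.9, 102.1]
ft_force: [0.6, -0.9, -0.2]
opening: 1.001
```

```bash
python3 - <<'E'
from tm import *
nowt()
S=env.grab_frame('scene')[:,:,::-1];T=env.grab_frame('top')[:,:,::-1]
cv2.imwrite('pics/s24.png',S)
for n,im0,(x0,y0,x1,y1) in (('scene',S,(160,120,290,240)),('top',T,(290,130,410,220))):
    k=5; im=cv2.resize(im0[y0:y1,x0:x1],None,fx=k,fy=k,interpolation=cv2.INTER_CUBIC)
    b=fc-.072*h+np.array([0,0,.082]); a=np.linspace(0,2*np.pi,60)
    for z,r in((.095,.0335),(0,.0285),(.168,.0085)):
        pts=np.c_[b[0]+r*np.cos(a),b[1]+r*np.sin(a),np.full(60,b[2]+z)]
        q=(proj(n,pts)-[x0,y0]+.5)*k-.5; cv2.polylines(im,[np.round(q).astype(int)],False,(0,0,255),1,cv2.LINE_AA)
    cv2.imwrite(f'pics/o24{n}.png',im)
E
```

```text
t 26.0 q [ 26.  22. -55. 112.  61.  83. -42.] out 177.8 lat 0.8 zb 184.6 lean 0.23 F [ 0.6 -0.9 -0.2] op 1.001
```

View pics/o24scene.png

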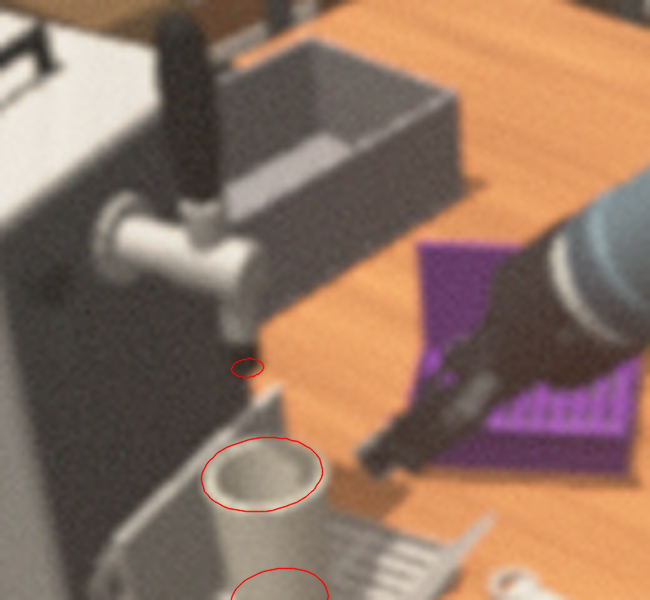

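View pics/o24top.png

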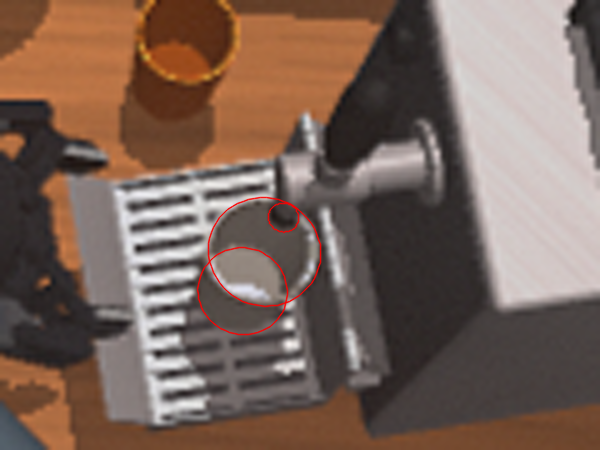

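View pics/s24.png

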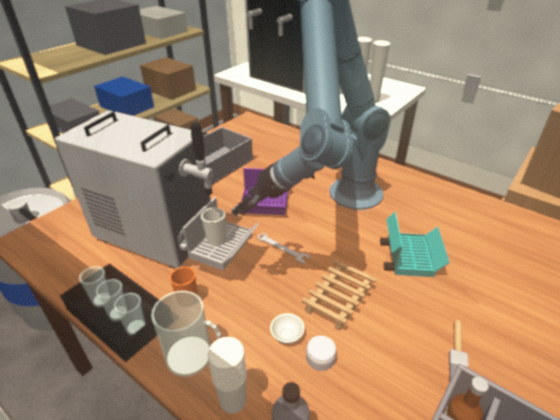

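```bash
python3 -c "
from workcell import env
print(env.hand_in())"
```

```text
the job is handed in; nothing more can be done
None
```

The drip tray is hung on the cleat and the white tumbler stands upright on its grid under the spout. I handed the job in at about 26 s of the 72 s; no verdict came back.

**Tray:** I gripped the steel tray by its front flange and tipped it about 22° front-up. The strip went down behind the cleat with only light forces (about 4 N at most), and I let the front down level. Just before release the arm pose put the strip 16.1 mm in, 15.3 mm below and 0.6 mm along from the cleat point, with tip about 0°. After release the projected home position matched both pictures to about a pixel.

**Tumbler:** I carried it in with the gripper leaning outward at 45°, set it down on light contact and backed the gripper off. The last pictures show it upright and within a pixel or two (under 5 mm) of the projected spout axis. The arm is clear of everything.

**Left alone:** The handle, tin, dish and spanner look untouched in the last picture; I did not measure them again.

**Where checks disagreed:** The two cameras' fits of the cooler differed by up to about 5 mm. The cooler's bottom corner and overall size also did not fit the stated box exactly. I used a combined estimate of its position, and the light contact forces during hanging agreed with it to about 1 mm in depth.

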